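# Load the slide hybridiser and set it to 6

### The arm

A 6-joint arm with a two-finger parallel gripper is mounted at the origin on the work surface. World frame = base frame: x ahead of the robot, y to its left, z up, the work surface at z = 0. Lengths are in mm, angles in rad, forces in N, time in s.
With the tool pointing down it reaches from about 375 to 975 mm from the base axis. Payload 3.8 kg.
Tool frame: the origin (TCP) lies at the very end of the fingers, on their centre line; the grasp point (between the pads) lies env.grip_point_offset behind it (env.grip_point_offset is the distance from the TCP to the grasp point, in mm); z points along the fingers, y is the line along which they close (so a half turn about z gives the same grasp; the last joint's range is limited). The gripper opens to 88 mm and grips with 3 to 60 N. Pads are 18 mm wide; open, the fingers measure 123 mm over their backs; the gripper's body (75 mm by 187 mm) begins 45 mm behind the grasp point.
Start: joints at [-1.246, 0.264, 1.604, -0, 1.274, -0.037], TCP at [238.916, -631.298, 238.706] pointing down, gripper open.
Joint ranges: [-2.63, 2.63], [-0.94, 2.18], [0.31, 2.57], [-1.31, 4.45], [0, 2.66], [-2.55, 2.55]. Speed limits (rad/s): [2.57, 2.57, 3.14, 3.14, 3.14, 3.14].

### API

Orientations are given as a unit quaternion [x, y, z, w].
In Python, from plant import env, grab_frame, finder gives the robot as it stands.
- The arm moves only by the tool servo_tool, never from a script. Its argument "plan" is a list that holds one entry, the list of rows, each a list of 6 numbers: the shift along the tool's x, y, z normalised to -1 to 1, where 1 is 200 mm, then the turn, a rotation vector about the tool's x, y, z normalised to -1 to 1, where 1 is 180 degrees. A call has 1 to 12 rows; each row is the pose to reach, as a shift and turn from the pose commanded when the call began, along the tool's axes at that moment, turning the shorter way round; what a row does not reach only later rows make up. A row lasts 1/8 s, in which the tool goes at most 62.5 mm and 10.7 degrees, less where a joint would pass 70% of its speed; a pose out of reach is approached as far as the arm can. A call with a number of a shift or a turn outside -1 to 1 is refused whole. A call with a gripper value outside its range is refused whole. "jaw" is the gripper command: -1 is shut, 1 is fully open, values between are in proportion, set as the call begins (left out, the last holds). The fingers move at their own pace and stop on an object; "force" is the grip in N (left out, the last holds). Time passes only in rows, so rows that repeat a pose let the fingers close. It gives the time, the measured TCP pose, the force, the opening and the grip force at its end, in the units of the state.
- env.get_state(): the state, without advancing time (a new reading comes with each control period).
- grab_frame(name): name is "scene" or "side" or "wrist"; returns a dict with "frame" (400x640x3 uint8, red, green, blue), "fx", "fy", "cx", "cy" (pixels), "distortion" ([k1, k2, p1, p2, k3] as OpenCV has them; the pictures are not rectified), "R" (3x3) and "t" (3): a world point X has camera coordinates R X + t; the wrist camera has in their place "T_tool_cam" (4x4, takes a point from camera to tool coordinates, whose origin is the TCP and whose axes are the flange's). Camera axes: x right, y down, z forward; pixel columns grow to the right and rows downward; lengths in mm; the calibration is good to about 2 mm. A picture is of the moment at which its call begins: read the wrist's pose just before it. There is no depth.
- env.sign_off(): hands the job in; it is judged then, once.
Trained networks look in a picture, given as the dict that the camera call returned (one of the last four; its "shot" number tells which), for a name from the list of things; names that differ only in an ending like _2 or _b are one class to them, and where a whole thing is asked for, a point or a joint stands for the part that bears it (a point fixed in the world has none). Each returns a list of dicts, best first, with "confidence" (0 to 1); they miss things now and then, are a little off and sometimes report something else, mostly with a low value. They report only what shows in the picture. A call takes as long as a camera call. They do not tell look-alikes from the thing itself.
- finder.find_in(picture, name): "xyz" ([x, y, z] in mm, in world coordinates, good to about 4 mm: the middle of the surface that is visible of it).
- finder.masks_of(picture, name): "region" (400x640 bool, what is visible of it).
- finder.spot_point(picture, name): "xyz" ([x, y, z] in mm, in world coordinates, good to about 4 mm: a listed point, or the origin of a listed thing).
The state is a dict: "t": time; "joint_pos": joint angles; "joint_velocities": joint speeds; "tau": joint torques, N m; "position": TCP position; "orientation": TCP orientation; "ft_force": force on the tool from outside, world axes, zero at the start; "moment": the same for the moment, N m; "opening": opening from 0.0 (shut) to 1.0 (fully open); "grip_force": force on a finger pad.
Only numpy, scipy, OpenCV 4.12 (cv2) and the standard library are available. Lean on these libraries where they do the work, as an engineer would, in place of code of your own. Each camera call takes 0.05 s, during which the arm holds its last target. There are 200 camera calls.

### The job

Load the slide hybridiser: push down the front of its lid so that the spring catch pops it ajar, swing the lid right open and lay every slide cassette from the bench flat in the chamber, window up and one to a lane. Then close the lid, pressing it until it latches, and turn the numbered collar to 6. Leave everything else on the bench where it is.

Things in the scene. Friction and masses are not known exactly. Their poses are not given: they have to be found in the camera images.
- oven: The hybridiser: a cream bench instrument 230 mm deep (x), 436 mm wide (y), 72 mm high, fixed to the bench; its place and heading vary (heading within 0.12 rad of the robot's). Origin under its centre; axes: x to its back, away from the robot, y to its left, z up. The lid covers its left three quarters; the numbered collar is at its right-hand end.
- chamber (a point): Centre of the chamber's aluminium floor, axes as oven, 40 mm above the bench and 32 mm below the rim. The chamber under the lid is 142 mm (x) by 288 mm (y). Three low ribs (4 mm wide, 6 mm high, along x) at y = -72, 0 and +72 mm part it into four lanes 68 mm wide.
- lane0 (a point): Centre of lane 0 on the chamber floor, lanes counted from the left (+y); 72 mm apart. Axes as for chamber.
- lane1 (a point): Centre of lane 1 on the chamber floor, lanes counted from the left (+y); 72 mm apart. Axes as for chamber.
- lane2 (a point): Centre of lane 2 on the chamber floor, lanes counted from the left (+y); 72 mm apart. Axes as for chamber.
- lane3 (a point): Centre of lane 3 on the chamber floor, lanes counted from the left (+y); 72 mm apart. Axes as for chamber.
- lid (a joint): Lid angle (rad): about 0.01 latched, grows as the lid opens upward about its far edge, stop at 1.75. To open: press its front down to the stop (9 mm down, -0.06 rad; 4 to 11 N) and let go: freed, it rises on a spring plunger to 0.38 rad (ajar) and rests there. Past 1.6 rad it stays open by its weight; below that it sinks back slowly (damped hinge) to 0.38. For closing see lid_press.
- lid_edge (a point): Middle of the lid's front (robot-side) edge, on its upper face, 178 mm from the hinge; moves with the lid; 97 mm above the bench when latched. The lid is a cream slab 178 mm (x) by 328 mm (y) by 14 mm with a glass panel, 0.32 kg. Ajar, this edge is about 60 mm above the rim: room for a fingertip under it. Right open, the lid stands up behind the chamber, its edge about 260 mm above the bench.
- lid_press (a point): The place to press: a grey disc on the middle of the lid's upper face, 156 mm from the hinge, 22 mm behind the front edge; moves with it. To close: press here from 0.38 rad down to the same stop (-0.06 rad) and let go: the catch latches at 0.01. It is push-push: a half press changes nothing, another full press frees it. After popping ajar it needs some 5 s before it can latch again.
- lid_hinge (a point): Middle of the lid's hinge axis, level with the lid's underside, 83 mm above the bench; the hinge runs along the instrument's y. The point turns with the lid.
- dial (a joint): Angle of the numbered collar (rad), growing clockwise seen from above. Numbers 1 to 8 stand round it on the grey panel, with a detent at each: number n is at (n - 1) x 0.349 rad, so 6 is at 1.745. A white line on the collar points at the number. Moving off a detent takes about 0.12 N m; let go near a number it drops into it. It stops at 1 and at 8.
- dial_grip (a point): On the collar's upright axis, at the height to grip it, 98 mm above the bench. The collar is a ribbed grey cylinder 46 mm across, from 79 to 113 mm above the bench, on a black skirt 60 mm across, at the instrument's right-hand end.
- cassette0_mid (a point): Centre (half-way up) of a slide cassette: a flat two-tone grey and white box 106 mm (its x) by 36 mm (its y) by 26 mm high, 0.11 kg, with a narrow glass window in its top. It lies flat on the bench at the start, left of the hybridiser. Two to four cassettes are there; None if this one is absent.
- cassette1_mid (a point): Centre (half-way up) of a slide cassette: a flat two-tone grey and white box 106 mm (its x) by 36 mm (its y) by 26 mm high, 0.11 kg, with a narrow glass window in its top. It lies flat on the bench at the start, left of the hybridiser. Two to four cassettes are there; None if this one is absent.
- cassette2_mid (a point): Centre (half-way up) of a slide cassette: a flat two-tone grey and white box 106 mm (its x) by 36 mm (its y) by 26 mm high, 0.11 kg, with a narrow glass window in its top. It lies flat on the bench at the start, left of the hybridiser. Two to four cassettes are there; None if this one is absent.
- cassette3_mid (a point): Centre (half-way up) of a slide cassette: a flat two-tone grey and white box 106 mm (its x) by 36 mm (its y) by 26 mm high, 0.11 kg, with a narrow glass window in its top. It lies flat on the bench at the start, left of the hybridiser. Two to four cassettes are there; None if this one is absent.
- serum_vial: A bystander: glass vial 47 mm across and 78 mm high with a black stopper, standing among the cassettes. Origin under its centre.
- tip_rack: A bystander: yellow pipette tip rack 118 x 82 x 50 mm. Origin under its centre.
- beaker: A bystander: glass beaker 72 mm across and 90 mm high. Origin under its centre.
- tube_rack: A bystander: blue rack with tubes, 100 x 210 mm, 94 mm high, behind the hybridiser. Origin under its centre.
- pipette: A bystander: pipette lying on the bench, about 240 mm long. Origin under its middle.
- wash_bottle: A bystander: white bottle 62 mm across and 170 mm high. Origin under its centre.
Mind the look-alikes: they are no part of the job. What is shaped like the part that bears cassette3_mid but yellow is not meant.

How it is judged:
By the outcome, as a careful person would: the job done as asked, in the order asked, and still so for the second after the job is handed in, with the robot touching nothing.
Of cassette0, cassette1, cassette2, cassette3 only 2 to 4 are there at a start; the rules pass over those that are not, and their reading is None.
At some moment in a run one of cassette0, cassette1, cassette2, cassette3 may be knocked a few centimetres aside while the robot is not near it.
Once in a run the grip may slacken for a moment while it holds something.
It also fails if it takes over 210 s, if anything falls off the work surface, if the arm or the gripper's body presses on something with over 40 N, if the wrist force passes 120 N, or if a joint passes its speed limit or range.

## Working session

There is one attempt and no reset: what is moved stays moved. The work goes in short steps, Python scripts to look and compute and a tool call to move; the robot and the scene stay as the last step left them, time stands still between calls to the robot, and variables do not carry over. Pictures are saved under pics/ and viewed, at most 14 in all, crops included, and the job is handed in when it is done.

Besides the shell and the picture viewer there is one more tool, called after ">>>" as name(argument=value, ...) on one line, values as JSON. servo_tool: Moves the arm, as the interface text tells. Scaled input: -1 to 1 covers 200 mm each way for a shift and 180 degrees each way for a turn. Its arguments: {"type":"object","properties":{"plan":{"type":"array","items":{"type":"array","items":{"type":"array","items":{"type":"number"}}}},"jaw":{"type":"number"},"force":{"type":"number"}},"required":["plan"]}

```bash
ls; mkdir -p pics; cat > h.py <<'E'
import numpy as np, cv2
from plant import env, grab_frame, finder
from scipy.spatial.transform import Rotation as Rn
def save(p,n): cv2.imwrite('pics/'+n+'.png',p['frame'][:,:,::-1])
def cam(p,s=None):
    if 'R' in p: return np.array(p['R']),np.array(p['t'])
    T=np.array(p['T_tool_cam']); Rt=Rn.from_quat(s['orientation']).as_matrix()
    Rc=Rt@T[:3,:3]; c=np.array(s['position'])+Rt@T[:3,3]
    return Rc.T,-Rc.T@c
def ray(p,uv,z,s=None):
    R,t=cam(p,s);K=np.array([[p['fx'],0,p['cx']],[0,p['fy'],p['cy']],[0,0,1.]])
    q=cv2.undistortPoints(np.array(uv,float).reshape(-1,1,2),K,np.array(p['distortion'])).reshape(-1,2)
    d=np.c_[q,np.ones(len(q))]@R; c=-R.T@t
    return c+d*((z-c[2])/d[:,2])[:,None]
E
cat > a.py <<'E'
from h import *
np.set_printoptions(precision=1,suppress=True)
s=env.get_state();print(s['t'],np.array(s['position']),np.round(s['orientation'],4),env.grip_point_offset)
for c in ['scene','side']:
    p=grab_frame(c);save(p,c+'0');R,t=cam(p);print(c,-R.T@t)
    for n in ['oven','chamber','lid_press','lid_edge','lid_hinge','dial_grip','cassette0_mid','serum_vial']:
        print(n,[(np.array(d['xyz']),round(d['confidence'],2)) for d in finder.spot_point(p,n)][:6])
E
python3 a.py
```

```text
pics
0.0 [ 238.7 -630.6  237.4] [ 1.   0.2 -0.  -0. ] 18.700000000000003
scene [1942.3  114.2 1041.2]
oven [(array([ 527.2, -145.6,    3. ]), 0.59), (array([509.7,  18.8,  39.3]), 0.34)]
chamber [(array([524.5, -88.6,  38.8]), 0.78)]
lid_press [(array([459.8, -97.2, 102.9]), 0.84), (array([ 529.9, -127.8,   36.7]), 0.54)]
lid_edge [(array([429.9, -96.8,  99. ]), 0.57), (array([ 528.9, -123.8,   35.8]), 0.18), (array([ 278.2, -278.2,   -2.9]), 0.17)]
lid_hinge [(array([610.5, -77. ,  83. ]), 0.83), (array([ 529.5, -128.6,   35.2]), 0.53)]
dial_grip []
cassette0_mid [(array([571.4, 217.7,  15.5]), 0.49)]
serum_vial [(array([463.6, 289.9,  -1.2]), 0.59)]
side [ 470.8  940.3 1262.1]
oven [(array([ 526.5, -145. ,    1.8]), 0.97), (array([721.4, 345.9,   1. ]), 0.59)]
chamber []
lid_press [(array([448. , -96.7, 103.1]), 0.8)]
lid_edge [(array([ 430.8, -102.7,   93.7]), 0.81), (array([400.1, 371.7,  11.8]), 0.64)]
lid_hinge [(array([605.2, -82.7,  85.2]), 0.88), (array([ 429.8, -100.3,   95. ]), 0.44)]
dial_grip [(array([ 278.7, -278.3,    1.1]), 0.62), (array([ 542.4, -306.7,   98.9]), 0.59)]
cassette0_mid [(array([572. , 213.5,  14.2]), 0.87)]
serum_vial [(array([460.9, 286.6,   1.1]), 0.65)]
```

View pics/scene0.png

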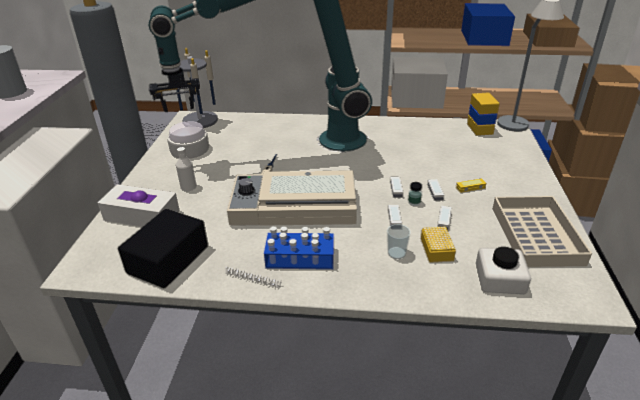

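View pics/side0.png

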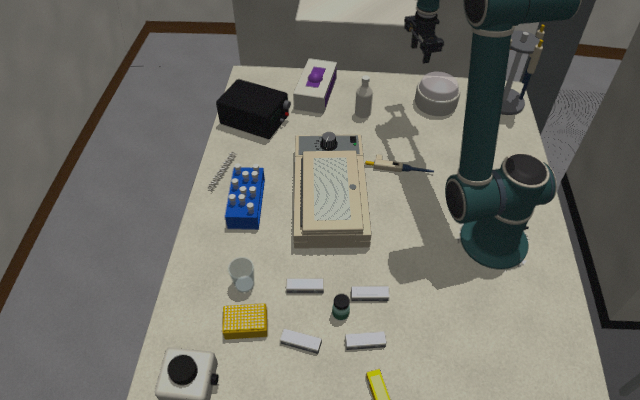

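The scene shows four white cassettes (side view about (305,286), (370,293), (301,341), (365,341)) around the vial at (341,306). The yellow look-alike is at (377,383), and the pipette lies in front of the oven near (400,167).

```bash
cat > b.py <<'E'
from h import *
np.set_printoptions(precision=1,suppress=True)
p=grab_frame('side'); q=grab_frame('scene')
for P in (p,q):
  print('--')
  for n,z in [('cassette0_mid',20),('lid_press',97),('oven',72)]:
    for d in finder.masks_of(P,n):
        m=d['region'].astype(np.uint8)
        if m.sum()<30: continue
        v,u=np.nonzero(m); X=ray(P,np.c_[u,v],z)[:,:2]
        (c,wh,a)=cv2.minAreaRect(X.astype(np.float32))
        if wh[0]<wh[1]: a+=90
        print(n,round(d['confidence'],2),m.sum(),np.mean(np.c_[u,v],0),'rect',np.array(c),np.array(wh),'ang',round(a,1), P['frame'][v,u].mean(0))
  for n in ['cassette0_mid','cassette1_mid']: print([(np.array(d['xyz']),round(d['confidence'],2)) for d in finder.find_in(P,n)])
f=p['frame'][120:400,200:450,::-1];cv2.imwrite('pics/crop1.png',cv2.resize(f[140:240,60:240],None,fx=4.4,fy=4.4,interpolation=cv2.INTER_CUBIC))
f=p['frame'][120:255,270:450,::-1];cv2.imwrite('pics/crop2.png',cv2.resize(f,None,fx=4.4,fy=4.4,interpolation=cv2.INTER_CUBIC))
E
python3 b.py
```

```text
--
cassette0_mid 0.97 562 [304.5 286. ] rect [571.4 221.2] [106.1  45.8] ang 4.9 [142.3 143.  142.6]
lid_press 0.88 4971 [330.2 192.9] rect [521.8 -85.4] [186.3 349.7] ang 94.8 [162.8 159.6 141.4]
lid_press 0.29 8188 [330.3 192.4] rect [ 522.4 -103.8] [225.  480.5] ang 95.7 [144.9 141.2 124.8]
oven 0.82 8269 [330.3 192.5] rect [ 522.5 -127.7] [232.1 498.5] ang 95.7 [144.9 141.2 124.8]
[(array([571.5, 223.8,  24. ]), 0.71)]
[(array([385.3, 233. ,  28.4]), 0.78), (array([ 541.7, -293.8,  101.9]), 0.57)]
--
cassette0_mid 0.6 228 [394.3 214.3] rect [567.6 214. ] [115.1  40.4] ang 3.8 [203.7 206.1 202.7]
lid_press 0.81 3010 [307.5 187.2] rect [534.5 -89.3] [204.9 326.4] ang 96.2 [191.  186.4 171. ]
oven 0.8 6546 [293.6 198.5] rect [ 559.8 -139.4] [326.6 436.9] ang 95.8 [152.2 147.  134.4]
[(array([578.8, 214.2,  27. ]), 0.78)]
[(array([408.1, 228.8,  21.9]), 0.72)]
```

View pics/crop1.png

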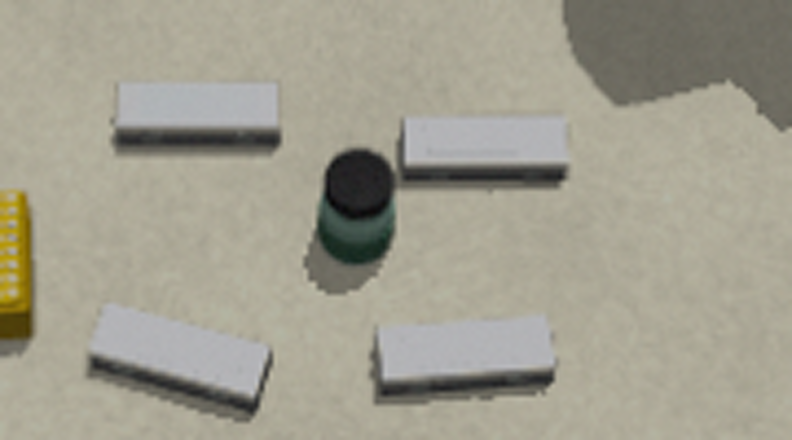

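View pics/crop2.png

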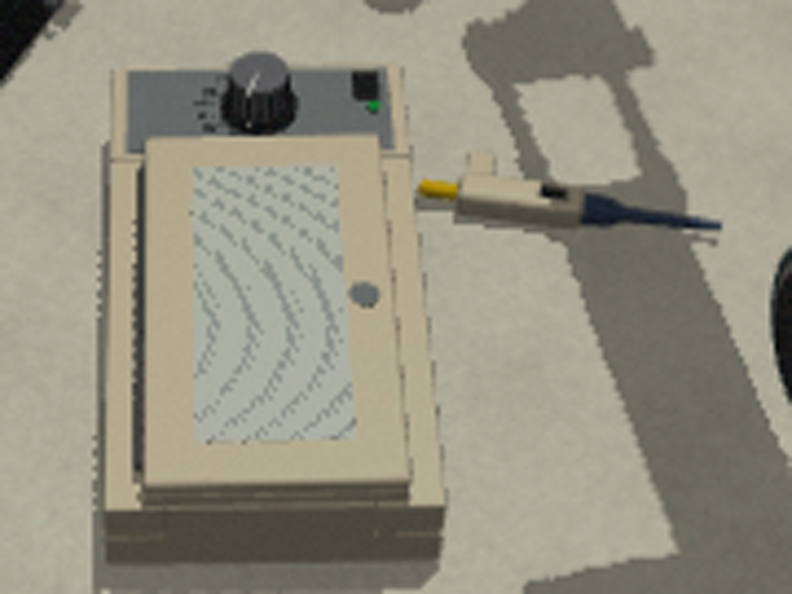

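The crops show four cassettes with pale tops and the oven with its disc at side pixel (353,187). The collar line points towards the far left, so it is at a low number.

```bash
cat > c.py <<'E'
from h import *
np.set_printoptions(precision=1,suppress=True)
p=grab_frame('side')
C=lambda a:np.array(a)/4.4+[260,260]; D=lambda a:np.array(a)/4.4+[270,120]
for a in [[(118,83),(278,84),(278,128),(116,130)],[(403,117),(566,118),(566,165),(403,165)],[(106,305),(270,350),(258,398),(92,353)],[(378,326),(548,317),(554,370),(380,380)]]:
    X=ray(p,C(a),26)[:,:2]; e=X[0]-X[1]+X[3]-X[2]; print(X.mean(0),np.linalg.norm(e)/2,np.linalg.norm(X[3]-X[0]),'heading',np.degrees(np.arctan2(e[1],e[0])))
print('lid FR FL BR BL',ray(p,D([(378,137),(409,487),(146,140),(146,487)]),97)); print('disc',ray(p,D([(365,294)]),98.5))
print('dial top',ray(p,D([(260,74)]),113)); print('oven FL,BL',ray(p,D([(443,507),(106,507)]),72))
print('pipette',ray(p,D([(420,188),(718,228)]),8))
print('yellow',ray(p,[(377,383)],26),'vial',ray(p,C([(358,183)]),78))
s=env.get_state()
E
python3 c.py
```

```text
[570.1 218.7] 103.81334818747709 34.93995878186568 heading 5.061644732967485
[384.9 229.3] 104.29081213058886 34.96680399646135 heading 4.279169034486355
[563.  388.4] 103.54548509606427 32.233929610512746 heading -11.364294712213429
[393.3 372.5] 103.8927383697533 34.859803489282996 heading 7.770718945460856
lid FR FL BR BL [[ 446.7 -257.    97. ]
 [ 414.7   69.2   97. ]
 [ 620.6 -239.1   97. ]
 [ 587.1   83.6   97. ]]
disc [[450.4 -96.7  98.5]]
dial top [[ 539.2 -301.6  113. ]]
oven FL,BL [[390.4  65.3  72. ]
 [614.5  83.9  72. ]]
pipette [[ 409.6 -293.6    8. ]
 [ 174.2 -270.4    8. ]]
yellow [[361.5 489.6  26. ]] vial [[464.1 294.2  78. ]]
```

```bash
cat >> h.py <<'E'
def down(deg,tilt=0):
    # tool z down, tool y axis at heading deg (world), then tilt fingers forward (oven x heading 5.7) 
    y=np.array([np.cos(np.radians(deg)),np.sin(np.radians(deg)),0]);z=np.array([0,0,-1.]);x=np.cross(y,z)
    M=np.c_[x,y,z]; ax=np.array([-np.sin(.1),np.cos(.1),0])
    return Rn.from_rotvec(-np.radians(tilt)*ax).as_matrix()@M
def plan(pos,Rs,pos0=None,R0=None):
    s=env.get_state(); R0=Rn.from_quat(s['orientation']).as_matrix() if R0 is None else R0
    p0=np.array(s['position']) if pos0 is None else np.array(pos0)
    out=[]
    for p,R in zip(pos,Rs):
        w=Rn.from_matrix(R0.T@(R0 if R is None else R)).as_rotvec()/np.pi
        out.append([round(float(v),4) for v in [*(R0.T@(np.array(p)-p0)/200),*w]])
    for o in out: print(o)
    return out
def st():
    s=env.get_state();R=Rn.from_quat(s['orientation']).as_matrix()
    print('t',round(s['t'],2),'pos',np.round(s['position'],1),'y-heading',np.round(np.degrees(np.arctan2(R[1,1],R[0,1])),2),'zdir',np.round(R[:,2],3),'q',np.round(s['joint_pos'],2),'F',np.round(s['ft_force'],1),'open',s['opening'],s['grip_force']);return s
E
python3 -c "
from h import *
st()
plan([[450,-97,230],[450,-97,120]],[down(95.7),down(95.7)])
plan([[450,-97,230],[450,-97,120]],[down(-84.3),down(-84.3)])"
```

```text
t 1.55 pos [ 238.9 -631.3  238.7] y-heading -69.27 zdir [ 0. -0. -1.] q [-1.25  0.26  1.6   0.    1.27 -0.04] F [0.  0.5 0.5] open 1.0019334577388792 0.0
[1.9326, -2.1249, 0.0436, 0.0, 0.0, -0.9165]
[1.9326, -2.1249, 0.5936, 0.0, 0.0, -0.9165]
[1.9326, -2.1249, 0.0436, 0.0, -0.0, 0.0835]
[1.9326, -2.1249, 0.5936, 0.0, -0.0, 0.0835]
```

>>> servo_tool(plan=[[[0.2, -0.22, 0, 0, 0, 0.03], [0.4, -0.44, 0, 0, 0, 0.06], [0.6, -0.66, 0, 0, 0, 0.0835], [0.9, -0.99, 0, 0, 0, 0.0835], [0.9, -0.99, 0, 0, 0, 0.0835]]], jaw=-1)

```text
t: 2.17
position: [337.9, -379.6, 238.8]
orientation: [0.999, 0.051, 0.0, -0.0]
ft_force: [0.3, -0.3, -1.7]
opening: 0.458
grip_force: 0.0
```

```bash
python3 -c "
from h import *
st()
plan([[450,-97,180],[450,-97,110]],[down(-84.3),down(-84.3)])"
```

```text
t 2.17 pos [ 337.9 -379.6  238.8] y-heading -84.18 zdir [ 0.  0. -1.] q [-0.89 -0.05  1.95  0.    1.24  0.58] F [ 0.3 -0.3 -1.7] open 0.45830555655563393 0.0
[0.7009, -1.3486, 0.295, -0.0001, -0.0002, 0.0007]
[0.7007, -1.3485, 0.645, -0.0001, -0.0002, 0.0007]
```

>>> servo_tool(plan=[[[0.13, -0.25, 0.05, 0, 0, 0], [0.26, -0.5, 0.1, 0, 0, 0], [0.39, -0.75, 0.15, 0, 0, 0], [0.5, -0.97, 0.2, 0, 0, 0], [0.5, -0.97, 0.2, 0, 0, 0]]])

```text
t: 2.8
position: [417.6, -176.5, 198.0]
orientation: [0.999, 0.052, -0.0, -0.001]
ft_force: [0.2, 0.3, -0.3]
opening: 0.006
grip_force: 0.0
```

```bash
python3 -c "
from h import *
st()
plan([[450,-97,104],[450,-97,86]],[down(-84.3),down(-84.3)])"
```

```text
t 2.8 pos [ 417.6 -176.5  198. ] y-heading -84.01 zdir [-0.001  0.001 -1.   ] q [-0.46 -0.13  2.1   0.    1.17  1.01] F [ 0.2  0.3 -0.3] open 0.006253386134707204 0.0
[0.2033, -0.3781, 0.4702, -0.0004, 0.0003, 0.0016]
[0.2034, -0.378, 0.5602, -0.0004, 0.0003, 0.0016]
```

>>> servo_tool(plan=[[[0.1, -0.19, 0.15, 0, 0, 0], [0.2, -0.378, 0.3, 0, 0, 0], [0.2, -0.378, 0.46, 0, 0, 0], [0.2, -0.378, 0.49, 0, 0, 0], [0.2, -0.378, 0.51, 0, 0, 0], [0.2, -0.378, 0.53, 0, 0, 0], [0.2, -0.378, 0.545, 0, 0, 0], [0.2, -0.378, 0.545, 0, 0, 0]]])

```text
t: 3.8
position: [450.4, -101.0, 90.4]
orientation: [0.999, 0.05, 0.001, 0.001]
ft_force: [-1.2, -2.5, 1.7]
opening: 0.006
grip_force: 1.3
```

>>> servo_tool(plan=[[[0, 0, 0.01, 0, 0, 0], [0, 0, 0.02, 0, 0, 0], [0, 0, 0.02, 0, 0, 0]]])

```text
t: 4.18
position: [450.6, -100.8, 88.0]
orientation: [0.999, 0.05, 0.001, 0.001]
ft_force: [-7.4, -1.6, 17.9]
opening: 0.003
grip_force: 8.9
```

At the stop (18 N). Release upward.

>>> servo_tool(plan=[[[0, 0, -0.04, 0, 0, 0], [-0.1, 0, -0.3, 0, 0, 0], [-0.2, 0, -0.6, 0, 0, 0], [-0.3, 0.1, -0.8, 0, 0, 0], [-0.3, 0.3, -0.8, 0, 0, 0], [-0.3, 0.5, -0.8, 0, 0, 0], [-0.3, 0.5, -0.8, 0, 0, 0]]])

```text
t: 5.05
position: [400.2, -207.2, 245.6]
orientation: [0.999, 0.048, 0.0, -0.0]
ft_force: [-0.4, 0.7, -0.4]
opening: 0.007
grip_force: 0.0
```

```bash
python3 -c "
from h import *
np.set_printoptions(precision=1,suppress=True)
s=st()
for c in ['side','scene']:
  p=grab_frame(c);save(p,c+'1')
  for n in ['lid_edge','lid_press']: print(c,n,[(np.array(d['xyz']),round(d['confidence'],2)) for d in finder.spot_point(p,n)])
plan([[395,-185,190],[395,-185,135]],[down(-84.3,35)]*2)
plan([[395,-185,190],[395,-185,135]],[down(5.7,35)]*2)
"
```

```text
t 5.05 pos [ 400.2 -207.2  245.6] y-heading -84.47 zdir [ 0.  0. -1.] q [-0.5 -0.2  2.   0.   1.3  0.9] F [-0.4  0.7 -0.4] open 0.007254193234835735 0.0
side lid_edge [(array([448.7, -96.9, 158.4]), 0.85)]
side lid_press [(array([466.2, -94.4, 152.8]), 0.75)]
scene lid_edge [(array([448.1, -93. , 160.6]), 0.62), (array([467.4, -95.2, 154.1]), 0.53)]
scene lid_press [(array([470.7, -94.3, 157.5]), 0.73)]
[-0.0143, -0.1001, 0.2772, -0.0002, 0.1945, 0.0003]
[-0.0142, -0.1, 0.5522, -0.0002, 0.1945, 0.0003]
[-0.0143, -0.1001, 0.2772, -0.1525, 0.1522, -0.4826]
[-0.0142, -0.1, 0.5522, -0.1525, 0.1522, -0.4826]
```

>>> servo_tool(plan=[[[0, -0.05, 0.1, 0, 0.05, 0], [0, -0.1, 0.2, 0, 0.1, 0], [0, -0.1, 0.27, 0, 0.15, 0], [0, -0.1, 0.27, 0, 0.194, 0], [0, -0.1, 0.5, 0, 0.194, 0], [0, -0.1, 0.63, 0, 0.194, 0], [0, -0.1, 0.63, 0, 0.194, 0]]])

```text
t: 6.22
position: [396.6, -183.6, 117.3]
orientation: [0.953, 0.047, 0.298, -0.017]
ft_force: [-0.8, 0.2, 0.3]
opening: 0.005
grip_force: 0.0
```

```bash
cat > d.py <<'E'
from h import *
s=st()
ex=np.array([.995,.0998,0]);H=np.array([616.1,-185.6,83])
R=Rn.from_quat(s['orientation']).as_matrix()
P=[H-155*ex+[0,0,40]]
for f in np.linspace(.38,1.62,9): P.append(H+150*(-np.cos(f)*ex+[0,0,np.sin(f)]))
print(np.round(P)); plan(P,[None]*len(P))
E
python3 d.py
```

```text
t 6.22 pos [ 396.6 -183.6  117.3] y-heading -84.26 zdir [ 0.567  0.061 -0.822] q [-0.87 -0.33  2.54  0.79  0.73  0.05] F [-0.8  0.2  0.3] open 0.0047378068141857264 0.0
[[ 462. -201.  123.]
 [ 477. -200.  139.]
 [ 488. -198.  159.]
 [ 501. -197.  178.]
 [ 517. -196.  195.]
 [ 535. -194.  209.]
 [ 556. -192.  220.]
 [ 578. -189.  228.]
 [ 600. -187.  232.]
 [ 623. -185.  233.]]
[0.2761, 0.1197, 0.1563, 0.0, 0.0, 0.0]
[0.3851, 0.1193, 0.1368, 0.0, 0.0, 0.0]
[0.4867, 0.1188, 0.0805, 0.0, 0.0, 0.0]
[0.5957, 0.1184, 0.0405, 0.0, 0.0, 0.0]
[0.7096, 0.1181, 0.0178, 0.0, 0.0, 0.0]
[0.8256, 0.1178, 0.0129, 0.0, 0.0, 0.0]
[0.941, 0.1175, 0.0261, 0.0, 0.0, 0.0]
[1.053, 0.1174, 0.0568, 0.0, 0.0, 0.0]
[1.1589, 0.1173, 0.1045, 0.0, 0.0, 0.0]
[1.2561, 0.1173, 0.168, 0.0, 0.0, 0.0]
```

>>> servo_tool(plan=[[[0.1, 0.06, 0.06, 0, 0, 0], [0.2, 0.12, 0.12, 0, 0, 0], [0.276, 0.12, 0.156, 0, 0, 0], [0.33, 0.12, 0.146, 0, 0, 0], [0.385, 0.12, 0.137, 0, 0, 0], [0.435, 0.12, 0.108, 0, 0, 0], [0.487, 0.12, 0.08, 0, 0, 0], [0.54, 0.12, 0.06, 0, 0, 0], [0.596, 0.12, 0.04, 0, 0, 0], [0.65, 0.12, 0.03, 0, 0, 0], [0.71, 0.12, 0.018, 0, 0, 0]]])

```text
t: 7.6
position: [518.7, -197.9, 198.5]
orientation: [0.953, 0.047, 0.3, -0.015]
ft_force: [-0.8, -0.0, -1.8]
opening: 0.008
grip_force: 0.5
```

```bash
python3 d.py | grep -v '\[\[' ; python3 -c "
from h import *
p=grab_frame('side');print(finder.spot_point(p,'lid_edge'))"
```

```text
t 7.6 pos [ 518.7 -197.9  198.5] y-heading -84.31 zdir [ 0.569  0.057 -0.82 ] q [-0.65 -0.21  2.28  0.65  0.7   0.39] F [-0.8 -0.  -1.8] open 0.007859057630286529 0.5284589901566505
 [ 477. -200.  139.]
 [ 488. -198.  159.]
 [ 501. -197.  178.]
 [ 517. -196.  195.]
 [ 535. -194.  209.]
 [ 556. -192.  220.]
 [ 578. -189.  228.]
 [ 600. -187.  232.]
 [ 623. -185.  233.]]
[-0.4492, -0.0122, 0.1466, 0.0, 0.0, 0.0]
[-0.3401, -0.0122, 0.1275, 0.0, 0.0, 0.0]
[-0.2384, -0.0123, 0.0714, 0.0, 0.0, 0.0]
[-0.1293, -0.0123, 0.0317, 0.0, 0.0, 0.0]
[-0.0153, -0.0124, 0.0093, 0.0, 0.0, 0.0]
[0.1007, -0.0125, 0.0047, 0.0, 0.0, 0.0]
[0.2161, -0.0126, 0.0182, 0.0, 0.0, 0.0]
[0.328, -0.0126, 0.0493, 0.0, 0.0, 0.0]
[0.4337, -0.0127, 0.0973, 0.0, 0.0, 0.0]
[0.5308, -0.0128, 0.161, 0.0, 0.0, 0.0]
[{'xyz': [513.7, -92.6, 232.2], 'confidence': 0.88}, {'xyz': [572.1, 216.3, 16.3], 'confidence': 0.66}]
```

>>> servo_tool(plan=[[[0.05, 0, 0.005, 0, 0, 0], [0.1, 0, 0.005, 0, 0, 0], [0.16, 0, 0.01, 0, 0, 0], [0.216, 0, 0.018, 0, 0, 0], [0.27, 0, 0.034, 0, 0, 0], [0.328, 0, 0.05, 0, 0, 0], [0.38, 0, 0.073, 0, 0, 0], [0.434, 0, 0.097, 0, 0, 0], [0.46, 0, 0.11, 0, 0, 0], [0.49, 0, 0.13, 0, 0, 0], [0.51, 0, 0.15, 0, 0, 0]]])

```text
t: 9.07
position: [619.0, -187.9, 231.9]
orientation: [0.953, 0.047, 0.3, -0.015]
ft_force: [0.7, 0.0, -0.2]
opening: 0.004
grip_force: 0.0
```

```bash
python3 -c "
from h import *
st()
p=grab_frame('side');print(finder.spot_point(p,'lid_edge'))
p=grab_frame('scene');print(finder.spot_point(p,'lid_edge'))"
```

```text
t 9.07 pos [ 619.  -187.9  231.9] y-heading -84.3 zdir [ 0.57   0.057 -0.82 ] q [-0.51 -0.07  2.1   0.55  0.67  0.6 ] F [ 0.7  0.  -0.2] open 0.003771656423027939 0.0
[{'xyz': [634.3, -79.7, 255.4], 'confidence': 0.67}, {'xyz': [528.5, -125.6, 35.4], 'confidence': 0.42}]
[]
```

```bash
python3 -c "
from h import *
plan([[590,-190,235],[540,-140,300],[480,-90,360]],[None,None,down(-84.3)])"
```

```text
[-0.1071, -0.0032, -0.0957, 0.0, 0.0, 0.0]
[-0.1048, -0.2769, -0.4903, 0.0, 0.0, 0.0]
[-0.1577, -0.5556, -0.8928, -0.0001, -0.1939, -0.0]
```

>>> servo_tool(plan=[[[-0.11, 0, -0.1, 0, 0, 0], [-0.105, -0.14, -0.3, 0, 0, 0], [-0.105, -0.28, -0.5, 0, -0.05, 0], [-0.13, -0.4, -0.7, 0, -0.1, 0], [-0.15, -0.55, -0.89, 0, -0.15, 0], [-0.158, -0.556, -0.893, 0, -0.194, 0], [-0.158, -0.556, -0.893, 0, -0.194, 0]]], jaw=0.4)

```text
t: 10.15
position: [481.3, -89.4, 360.0]
orientation: [0.999, 0.051, 0.0, -0.0]
ft_force: [-0.3, -0.7, -0.1]
opening: 0.701
grip_force: 0.0
```

```bash
python3 -c "
from h import *
s=st()
p=grab_frame('wrist');save(p,'w1')
for n in ['chamber','lane0','lane1','lane2','lane3']: print(n,[(np.round(d['xyz'],1),round(d['confidence'],2)) for d in finder.spot_point(p,n)][:2])
p=grab_frame('side');save(p,'s2')
for n in ['chamber','lane0','lane1','lane2','lane3','lid_edge']: print(n,[(np.round(d['xyz'],1),round(d['confidence'],2)) for d in finder.spot_point(p,n)][:2])
"
```

```text
t 10.15 pos [481.3 -89.4 360. ] y-heading -84.19 zdir [ 0.  0. -1.] q [-0.23 -0.15  1.82  0.    1.47  1.23] F [-0.3 -0.7 -0.1] open 0.7010661492588639 0.0
chamber [(array([522.1, -91.5,  36.2]), 0.8)]
lane0 [(array([ 539. , -194.8,   36.8]), 0.97), (array([ 524.9, -130.9,   44.6]), 0.89)]
lane1 [(array([ 539. , -194.8,   36.8]), 0.97), (array([ 524.9, -130.9,   44.6]), 0.89)]
lane2 [(array([ 539. , -194.8,   36.8]), 0.97), (array([ 524.9, -130.9,   44.6]), 0.89)]
lane3 [(array([ 539. , -194.8,   36.8]), 0.97), (array([ 524.9, -130.9,   44.6]), 0.89)]
chamber [(array([654.1, -79.3, 253.3]), 0.54)]
lane0 [(array([ 533.9, -198.9,   40.5]), 0.95), (array([ 531. , -125.8,   36. ]), 0.72)]
lane1 [(array([ 533.9, -198.9,   40.5]), 0.95), (array([ 531. , -125.8,   36. ]), 0.72)]
lane2 [(array([ 533.9, -198.9,   40.5]), 0.95), (array([ 531. , -125.8,   36. ]), 0.72)]
lane3 [(array([ 533.9, -198.9,   40.5]), 0.95), (array([ 531. , -125.8,   36. ]), 0.72)]
lid_edge [(array([657.3, -78.8, 249.2]), 0.57)]
```

View pics/w1.png

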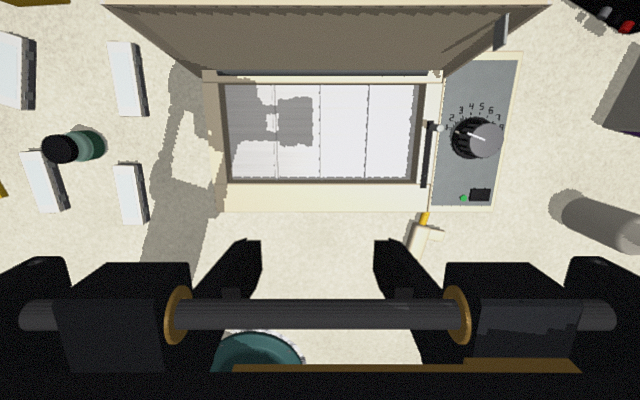

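View pics/s2.png

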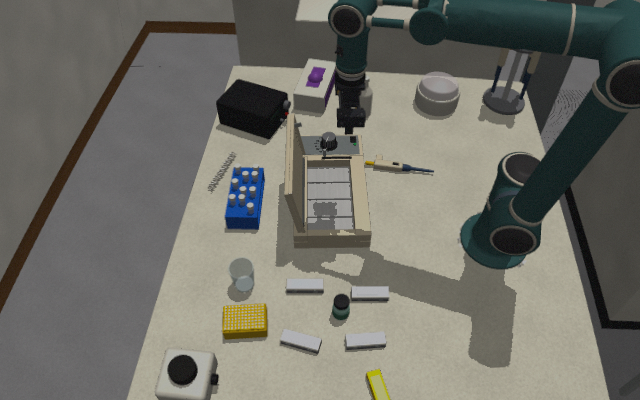

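Wrist view: lid upright, empty four-lane chamber with ribs at u≈276, 320 and 366, and cassettes at left.

```bash
cat > e.py <<'E'
from h import *
np.set_printoptions(precision=1,suppress=True)
s=st(); p=grab_frame('wrist'); print('T',np.array(p['T_tool_cam']))
print('ribs front/back',ray(p,[(320,178),(320,86),(365.5,178),(366,86)],46,s))
print('floor corners',ray(p,[(231,181),(413,180),(222,84),(416,84)],40,s))
print('rim rect',ray(p,[(225,185),(417,184),(222,84),(420,84)],72,s))
print('side ribs');q=grab_frame('side')
# cassettes via white blobs in wrist
g=p['frame'][:230,:160].astype(int)
m=((g.min(2)>185)&(g.max(2)-g.min(2)<22)).astype(np.uint8)
n,l,stt,c=cv2.connectedComponentsWithStats(m)
for i in range(1,n):
    if stt[i,4]>150:
        v,u=np.nonzero(l==i);X=ray(p,np.c_[u,v],26,s)[:,:2].astype(np.float32);print(stt[i],cv2.minAreaRect(X))
E
python3 e.py
```

```text
t 10.8 pos [479.9 -90.1 360.3] y-heading -84.32 zdir [ 0.  0. -1.] q [-0.2 -0.1  1.8  0.   1.5  1.2] F [ 0.1 -0.2  0.7] open 0.6970829758494244 0.0
T [[   0.    -1.    -0.3   75.6]
 [   1.     0.     0.     0.1]
 [  -0.    -0.3    1.  -145.6]
 [   0.     0.     0.     1. ]]
ribs front/back [[ 453.5  -98.3   46. ]
 [ 590.4  -84.1   46. ]
 [ 460.7 -171.    46. ]
 [ 597.2 -151.2   46. ]]
floor corners [[ 432.7   45.4   40. ]
 [ 463.9 -249.7   40. ]
 [ 579.    60.5   40. ]
 [ 607.7 -225.4   40. ]]
rim rect [[ 433.9   45.6   72. ]
 [ 464.6 -245.5   72. ]
 [ 577.4   50.6   72. ]
 [ 604.6 -221.1   72. ]]
side ribs
[  25   18  116  121 3733] ((534.06005859375, 256.9840087890625), (113.30769348144531, 239.0705108642578), 46.14438247680664)
[   0   31   21   79 1493] ((563.5546875, 378.765869140625), (28.409847259521484, 105.70330047607422), 77.90064239501953)
[135  31  25  49 280] ((608.3760986328125, 172.1312255859375), (65.49575805664062, 25.59516716003418), 10.299201965332031)
[ 37  75  24  28 255] ((546.1646118164062, 329.17022705078125), (29.63272476196289, 45.83578872680664), 62.85110092163086)
[145  78  15  61 385] ((532.113525390625, 173.03457641601562), (21.621536254882812, 87.76547241210938), 86.58489227294922)
[   0  151  148   79 5277] ((383.3285827636719, 319.48126220703125), (135.95533752441406, 240.2464141845703), 5.614791393280029)
```

>>> servo_tool(plan=[[[0, -0.3, 0, 0, 0, 0], [-0.02, -0.6, 0, 0, 0, 0], [-0.03, -0.95, 0, 0, 0, 0], [-0.03, -0.95, 0, 0, 0, 0]]])

```text
t: 11.4
position: [454.4, 101.8, 360.3]
orientation: [0.999, 0.053, 0.0, -0.0]
ft_force: [-0.1, -0.1, -0.3]
opening: 0.699
grip_force: 0.0
```

>>> servo_tool(plan=[[[-0.1, -0.3, 0.1, 0, 0, 0], [-0.2, -0.6, 0.15, 0, 0, 0], [-0.4, -0.95, 0.15, 0, 0, 0], [-0.4, -0.95, 0.15, 0, 0, 0], [-0.4, -0.95, 0.15, 0, 0, 0]]])

```text
t: 12.02
position: [356.4, 280.0, 330.1]
orientation: [0.999, 0.051, 0.0, 0.0]
ft_force: [1.2, -0.6, 1.0]
opening: 0.698
grip_force: 0.0
```

```bash
cat > det.py <<'E'
from h import *
import sys
def det(p,s,top=26):
    g=cv2.GaussianBlur(p['frame'],(3,3),0).astype(int); r,b=g[:,:,0],g[:,:,2]
    m=((b-r>-6)&(g.min(2)>150)).astype(np.uint8); m[250:]=0
    n,l,stt,c=cv2.connectedComponentsWithStats(m); out=[]
    for i in range(1,n):
        if stt[i,4]<250: continue
        v,u=np.nonzero(l==i);X=ray(p,np.c_[u,v],top,s)[:,:2].astype(np.float32)
        cc,wh,a=cv2.minAreaRect(X)
        if wh[0]<wh[1]: a+=90
        a=(a+90)%180-90
        out.append((np.round(cc,1),np.round(wh,1),round(a,1),stt[i].tolist()))
    return out
if __name__=='__main__':
    s=st();p=grab_frame('wrist');save(p,sys.argv[1])
    for o in det(p,s): print(*o)
E
python3 det.py w2
```

```text
t 12.03 pos [356.4 280.  330.1] y-heading -84.15 zdir [ 0.    -0.001 -1.   ] q [ 0.61 -0.21  1.93 -0.    1.43  2.08] F [ 1.2 -0.6  1. ] open 0.6977574868948783 0.0
[540.9 388.1] [33.5 53.1] -11.4 [235, 0, 33, 43, 1014]
[550.3 212.9] [60.1 34.3] 4.7 [367, 0, 29, 51, 1249]
[524.9 -67.3] [142.4  69.1] 5.8 [539, 10, 76, 112, 4423]
[ 531.5 -141.9] [140.8  67.9] 5.7 [591, 11, 49, 111, 3235]
[516.7  -2.9] [141.7  50.3] 5.9 [501, 12, 58, 111, 2998]
[394. 368.] [102.3  33.3] 8.0 [251, 95, 24, 71, 1040]
[386.  225.1] [104.   34.8] 4.8 [342, 111, 26, 70, 1529]
```

View pics/w2.png

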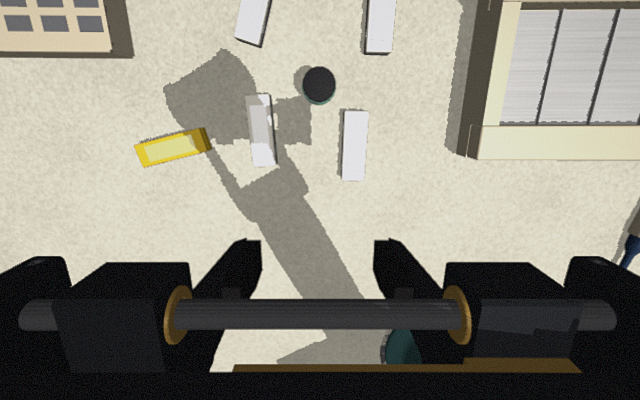

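```bash
python3 -c "
from h import *
plan([[385.7,226.5,120],[385.7,226.5,9]],[down(-85.2)]*2)"
```

```text
[0.1154, 0.2758, 1.0513, 0.0003, -0.0002, 0.0054]
[0.1151, 0.2754, 1.6063, 0.0003, -0.0002, 0.0054]
```

>>> servo_tool(plan=[[[0.06, 0.14, 0.25, 0, 0, 0.005], [0.115, 0.275, 0.5, 0, 0, 0.005], [0.115, 0.275, 0.8, 0, 0, 0.005], [0.115, 0.275, 1, 0, 0, 0.005], [0.115, 0.275, 1, 0, 0, 0.005]]])

```text
t: 12.7
position: [383.1, 224.0, 126.9]
orientation: [0.999, 0.041, -0.004, 0.002]
ft_force: [0.2, 0.6, 0.7]
opening: 0.699
grip_force: 0.0
```

```bash
python3 det.py w3; python3 -c "
from h import *
plan([[385.7,226.5,9]],[down(-85.2)])"
```

```text
t 12.7 pos [383.1 224.  126.9] y-heading -85.35 zdir [-0.007 -0.004 -1.   ] q [ 0.47 -0.07  2.19 -0.    1.03  1.96] F [0.2 0.6 0.7] open 0.6988641608572324 0.0
[515.9 392.1] [ 8.7 31.9] -84.8 [75, 0, 46, 15, 391]
[528.1 210.7] [15.8 32.8] -85.3 [328, 0, 46, 26, 1178]
[494.2   1. ] [114.4  39.9] 23.1 [588, 0, 52, 153, 4324]
[387.6 367.6] [88.5 32.2] 8.9 [122, 129, 57, 102, 2776]
[378.8 225.1] [87.8 32.8] 5.6 [295, 155, 39, 95, 3049]
[0.0054, -0.006, 0.6024, 0.0005, 0.0008, -0.0007]
```

View pics/w3.png

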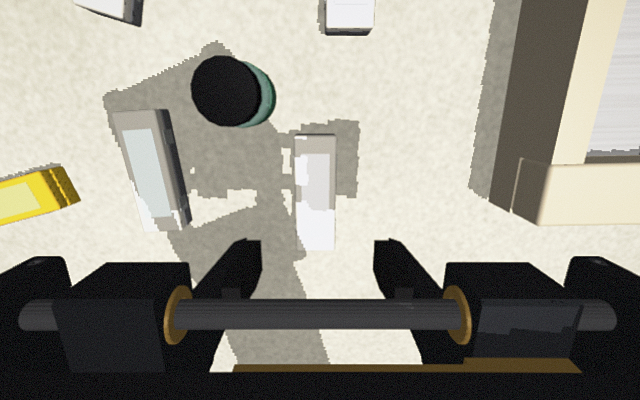

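Cassette sits between the fingers (u≈316), window up. Descend and grip.

>>> servo_tool(plan=[[[0.01, 0, 0.25, 0, 0, 0], [0.01, 0, 0.45, 0, 0, 0], [0.01, 0, 0.58, 0, 0, 0], [0.01, 0, 0.59, 0, 0, 0]]])

```text
t: 13.25
position: [388.0, 227.2, 12.8]
orientation: [0.999, 0.042, 0.0, 0.0]
ft_force: [0.3, -0.7, 0.1]
opening: 0.699
grip_force: 0.0
```

>>> servo_tool(plan=[[[0, 0, 0, 0, 0, 0], [0, 0, 0, 0, 0, 0], [0, 0, 0, 0, 0, 0], [0, 0, 0, 0, 0, 0], [0, 0, 0, 0, 0, 0]]], jaw=-0.6, force=30)

```text
t: 13.88
position: [388.4, 227.8, 13.7]
orientation: [0.999, 0.042, 0.001, -0.0]
ft_force: [0.3, -2.0, 7.5]
opening: 0.406
grip_force: 30.0
```

```bash
python3 -c "
from h import *
st();R=down(-84.3)
plan([[390,226,130],[430,120,160],[520,-54,170],[518.4,-54.7,52]],[R]*4)"
```

```text
t 13.88 pos [388.4 227.8  13.7] y-heading -85.18 zdir [ 0.003  0.001 -1.   ] q [ 0.48  0.11  2.26 -0.    0.77  1.96] F [ 0.3 -2.   7.5] open 0.405708081671702 30.001846253871918
[0.0088, 0.0095, -0.5813, -0.0002, -0.0008, -0.0049]
[0.164, 0.5543, -0.7313, -0.0002, -0.0008, -0.0049]
[0.5395, 1.459, -0.7809, -0.0002, -0.0008, -0.0049]
[0.5296, 1.4622, -0.1909, -0.0002, -0.0008, -0.0049]
```

>>> servo_tool(plan=[[[0, 0, -0.15, 0, 0, 0], [0.01, 0.02, -0.4, 0, 0, 0], [0.05, 0.2, -0.58, 0, 0, 0], [0.12, 0.4, -0.7, 0, 0, 0], [0.2, 0.65, -0.73, 0, 0, 0], [0.35, 0.98, -0.75, 0, 0, 0], [0.35, 0.98, -0.75, 0, 0, 0]]])

```text
t: 14.75
position: [474.8, 35.1, 163.1]
orientation: [0.999, 0.04, 0.001, 0.0]
ft_force: [0.2, -0.1, -2.2]
opening: 0.404
grip_force: 30.0
```

```bash
python3 -c "
from h import *
st();R=down(-84.3)
plan([[518.4,-54.7,150],[518.4,-54.7,80],[518.4,-54.7,54]],[R]*3)"
```

```text
t 14.75 pos [474.8  35.1 163.1] y-heading -85.45 zdir [ 0.002 -0.001 -1.   ] q [ 0.02 -0.06  2.1  -0.    1.09  1.51] F [ 0.2 -0.1 -2.2] open 0.40419576288403697 29.999535977840424
[0.1818, 0.4647, 0.066, 0.0002, -0.0006, -0.0064]
[0.1811, 0.4645, 0.416, 0.0002, -0.0006, -0.0064]
[0.1808, 0.4644, 0.546, 0.0002, -0.0006, -0.0064]
```

>>> servo_tool(plan=[[[0.06, 0.16, 0.02, 0, 0, -0.006], [0.12, 0.31, 0.04, 0, 0, -0.006], [0.181, 0.464, 0.06, 0, 0, -0.006], [0.181, 0.464, 0.2, 0, 0, -0.006], [0.181, 0.464, 0.4, 0, 0, -0.006], [0.181, 0.464, 0.4, 0, 0, -0.006]]])

```text
t: 15.5
position: [513.0, -50.1, 78.7]
orientation: [0.999, 0.052, -0.004, -0.001]
ft_force: [-0.0, 1.3, -0.4]
opening: 0.404
grip_force: 30.0
```

```bash
python3 -c "
from h import *
st();R=down(-84.3)
p=grab_frame('wrist');save(p,'w4')
plan([[518.4,-54.7,58],[518.4,-54.7,54],[518.4,-54.7,52]],[R]*3)"
```

```text
t 15.5 pos [513.  -50.1  78.7] y-heading -84.09 zdir [-0.009  0.002 -1.   ] q [-0.15  0.13  2.09  0.    0.94  1.32] F [-0.   1.3 -0.4] open 0.4042377849027808 29.99973177909851
[0.0152, 0.0229, 0.1139, -0.0005, 0.0014, 0.0012]
[0.0153, 0.0229, 0.1339, -0.0005, 0.0014, 0.0012]
[0.0153, 0.0229, 0.1439, -0.0005, 0.0014, 0.0012]
```

View pics/w4.png

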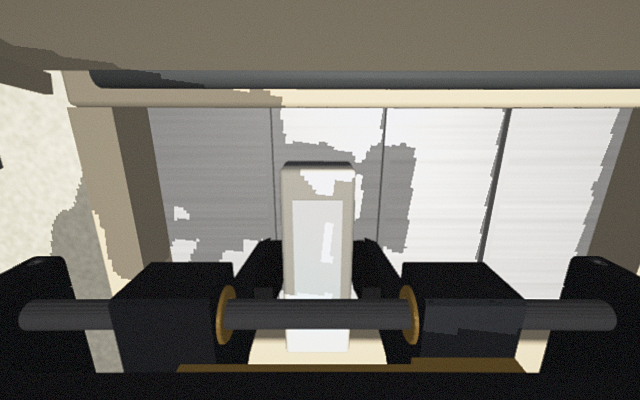

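Cassette is over lane 1, between the ribs at u≈275 and 382. Lower it.

>>> servo_tool(plan=[[[0.015, 0.023, 0.05, 0, 0, 0], [0.015, 0.023, 0.08, 0, 0, 0], [0.015, 0.023, 0.1, 0, 0, 0], [0.015, 0.023, 0.11, 0, 0, 0], [0.015, 0.023, 0.12, 0, 0, 0], [0.015, 0.023, 0.12, 0, 0, 0]]])

```text
t: 16.3
position: [520.4, -55.8, 58.1]
orientation: [0.999, 0.051, -0.0, -0.0]
ft_force: [0.4, -0.4, -0.9]
opening: 0.408
grip_force: 30.0
```

>>> servo_tool(plan=[[[0, 0, 0.01, 0, 0, 0], [0, 0, 0.02, 0, 0, 0], [0, 0, 0.025, 0, 0, 0], [0, 0, 0.025, 0, 0, 0]]])

```text
t: 16.8
position: [520.5, -55.8, 53.7]
orientation: [0.999, 0.051, -0.0, -0.0]
ft_force: [-2.6, 1.2, 5.4]
opening: 0.408
grip_force: 30.0
```

>>> servo_tool(plan=[[[0, 0, 0, 0, 0, 0], [0, 0, 0, 0, 0, 0], [0, 0, -0.05, 0, 0, 0], [0, 0, -0.2, 0, 0, 0], [0, -0.1, -0.5, 0, 0, 0], [0, -0.4, -0.65, 0, 0, 0], [0, -0.7, -0.65, 0, 0, 0], [0, -0.98, -0.65, 0, 0, 0], [0, -0.98, -0.65, 0, 0, 0]]], jaw=0.15)

```text
t: 17.92
position: [500.0, 142.6, 184.2]
orientation: [0.999, 0.054, 0.001, -0.001]
ft_force: [-0.1, -0.6, 0.1]
opening: 0.577
grip_force: 0.0
```

```bash
python3 -c "
from h import *
st()
plan([[570,214.5,130],[570,214.5,10]],[down(-85.1)]*2)"
```

```text
t 17.93 pos [500.  142.6 184.2] y-heading -83.8 zdir [ 0.001  0.001 -1.   ] q [0.23 0.01 1.99 0.   1.14 1.69] F [-0.1 -0.6  0.1] open 0.5767273349041389 0.0
[0.3862, -0.3194, 0.2719, -0.0003, -0.0005, 0.0072]
[0.3853, -0.3189, 0.8719, -0.0003, -0.0005, 0.0072]
```

>>> servo_tool(plan=[[[0, -0.2, 0, 0, 0, 0.007], [0.04, -0.35, 0, 0, 0, 0.007], [0.04, -0.35, 0, 0, 0, 0.007]]], jaw=0.4)

```text
t: 18.3
position: [501.7, 210.0, 183.5]
orientation: [0.999, 0.041, 0.0, 0.0]
ft_force: [0.4, 0.5, -0.3]
opening: 0.695
grip_force: 0.0
```

```bash
python3 det.py w5; python3 -c "
from h import *
plan([[570,214.5,130],[570,214.5,10]],[down(-85.1)]*2)"
```

```text
t 18.3 pos [501.7 210.  183.5] y-heading -85.29 zdir [ 0.001 -0.    -1.   ] q [ 0.35  0.06  1.95 -0.    1.14  1.84] F [ 0.4  0.5 -0.3] open 0.6949415338793111 0.0
[565.6 383.4] [ 32.5 102. ] -11.3 [125, 49, 45, 111, 2824]
[578.6 214.7] [87.9 33.9] 3.8 [301, 61, 36, 94, 2789]
[519.8 -69.4] [139.   70.7] 5.7 [533, 122, 99, 128, 2411]
[513.3  -3.6] [138.2  52.3] 5.9 [483, 124, 73, 126, 6101]
[510.2 -99.7] [142.9  71.4] 22.4 [572, 125, 68, 125, 5364]
[428.2 375.9] [31.4 27.7] 7.0 [149, 224, 30, 26, 571]
[0.3439, 0.0001, 0.2666, 0.0003, 0.0, -0.0013]
[0.3439, -0.0004, 0.8666, 0.0003, 0.0, -0.0013]
```

>>> servo_tool(plan=[[[0.2, 0, 0.2, 0, 0, 0], [0.345, 0, 0.4, 0, 0, 0], [0.345, 0, 0.65, 0, 0, 0], [0.345, 0, 0.82, 0, 0, 0], [0.345, 0, 0.865, 0, 0, 0], [0.345, 0, 0.865, 0, 0, 0]]])

```text
t: 19.1
position: [570.1, 214.0, 10.3]
orientation: [0.999, 0.04, -0.0, 0.0]
ft_force: [0.8, -0.5, -0.7]
opening: 0.702
grip_force: 0.0
```

>>> servo_tool(plan=[[[0, 0, 0, 0, 0, 0], [0, 0, 0, 0, 0, 0], [0, 0, 0, 0, 0, 0], [0, 0, 0, 0, 0, 0], [0, 0, 0, 0, 0, 0]]], jaw=-0.6)

```text
t: 19.73
position: [570.9, 215.4, 11.6]
orientation: [0.999, 0.04, 0.001, -0.0]
ft_force: [-0.7, -1.4, 6.3]
opening: 0.406
grip_force: 30.0
```

```bash
python3 -c "
from h import *
st();R=down(-84.3)
plan([[512,9,160],[512,9,90]],[R]*2)"
```

```text
t 19.73 pos [570.9 215.4  11.6] y-heading -85.36 zdir [ 0.002  0.    -1.   ] q [ 0.32  0.37  1.92 -0.    0.84  1.81] F [-0.7 -1.4  6.3] open 0.40606350908702055 30.001075565814972
[-0.3755, 1.0048, -0.7429, -0.0001, -0.0006, -0.0059]
[-0.3762, 1.0049, -0.3929, -0.0001, -0.0006, -0.0059]
```

>>> servo_tool(plan=[[[0, 0, -0.2, 0, 0, 0], [0, 0, -0.45, 0, 0, -0.006], [-0.1, 0.2, -0.65, 0, 0, -0.006], [-0.2, 0.45, -0.72, 0, 0, -0.006], [-0.3, 0.72, -0.72, 0, 0, -0.006], [-0.375, 1, -0.72, 0, 0, -0.006], [-0.375, 1, -0.6, 0, 0, -0.006], [-0.375, 1, -0.45, 0, 0, -0.006], [-0.375, 1, -0.38, 0, 0, -0.006], [-0.375, 1, -0.38, 0, 0, -0.006]]])

```text
t: 20.98
position: [510.0, 10.0, 84.9]
orientation: [0.999, 0.05, -0.002, -0.0]
ft_force: [-0.7, -0.2, -1.7]
opening: 0.403
grip_force: 30.0
```

```bash
python3 -c "
from h import *
st();R=down(-84.3)
p=grab_frame('wrist');save(p,'w6')
plan([[512,9,58],[512,9,51]],[R]*2)"
```

```text
t 20.98 pos [510.   10.   84.9] y-heading -84.28 zdir [-0.003  0.    -1.   ] q [-0.03  0.11  2.1   0.    0.94  1.44] F [-0.7 -0.2 -1.7] open 0.40318987800460687 29.999772906303406
[0.0039, 0.0057, 0.1402, -0.0001, 0.0003, 0.0002]
[0.0039, 0.0057, 0.1752, -0.0001, 0.0003, 0.0002]
```

View pics/w6.png

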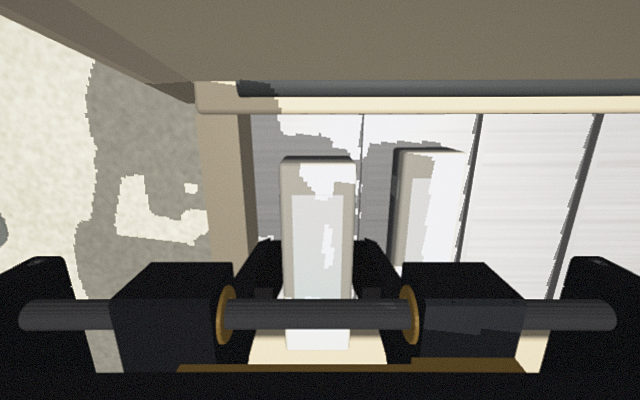

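>>> servo_tool(plan=[[[0.004, 0.016, 0.03, 0, 0, 0], [0.004, 0.016, 0.06, 0, 0, 0], [0.004, 0.016, 0.1, 0, 0, 0], [0.004, 0.016, 0.13, 0, 0, 0], [0.004, 0.016, 0.15, 0, 0, 0], [0.004, 0.016, 0.165, 0, 0, 0], [0.004, 0.016, 0.165, 0, 0, 0]]])

```text
t: 21.9
position: [512.3, 6.7, 52.9]
orientation: [0.999, 0.05, -0.0, -0.0]
ft_force: [1.0, -0.2, -1.3]
opening: 0.406
grip_force: 30.0
```

>>> servo_tool(plan=[[[0, 0, 0.007, 0, 0, 0], [0, 0, 0.013, 0, 0, 0], [0, 0, 0.013, 0, 0, 0]]])

```text
t: 22.28
position: [512.7, 6.6, 51.6]
orientation: [0.999, 0.05, 0.0, 0.0]
ft_force: [-2.7, -0.8, 5.5]
opening: 0.403
grip_force: 30.0
```

>>> servo_tool(plan=[[[0, 0, 0, 0, 0, 0], [0, 0, 0, 0, 0, 0], [0, 0, -0.05, 0, 0, 0], [0, 0, -0.25, 0, 0, 0], [0, 0, -0.5, 0, 0, 0], [-0.1, -0.3, -0.65, 0, 0, 0], [-0.3, -0.55, -0.65, 0, 0, 0], [-0.5, -0.8, -0.65, 0, 0, 0], [-0.6, -1, -0.65, 0, 0, 0], [-0.6, -1, -0.65, 0, 0, 0]]], jaw=0.02)

```text
t: 23.52
position: [371.3, 196.1, 181.3]
orientation: [0.999, 0.053, 0.0, -0.001]
ft_force: [0.1, 0.0, -0.2]
opening: 0.508
grip_force: 0.0
```

```bash
python3 -c "
from h import *
st()
plan([[340,366,180],[394,368,10]],[down(-82)]*2)"
```

```text
t 23.52 pos [371.3 196.1 181.3] y-heading -83.97 zdir [ 0.001  0.001 -1.   ] q [ 0.43 -0.19  2.18  0.    1.15  1.89] F [ 0.1  0.  -0.2] open 0.5080868397577238 0.0
[-0.0662, -0.8614, 0.0072, -0.0003, -0.0003, -0.0109]
[0.2026, -0.8421, 0.8574, -0.0003, -0.0003, -0.0109]
```

>>> servo_tool(plan=[[[0, -0.3, 0, 0, 0, -0.011], [0, -0.6, 0, 0, 0, -0.011], [0, -0.86, 0, 0, 0, -0.011], [0, -0.86, 0, 0, 0, -0.011]]], jaw=0.4)

```text
t: 24.02
position: [357.0, 367.2, 181.1]
orientation: [0.998, 0.068, 0.001, -0.0]
ft_force: [-0.5, 0.3, 0.5]
opening: 0.704
grip_force: 0.0
```

```bash
python3 det.py w7; python3 -c "
from h import *
plan([[394,368,10]],[down(-82)])"
```

```text
t 24.02 pos [357.  367.2 181.1] y-heading -82.15 zdir [ 0.001  0.001 -1.   ] q [ 0.75 -0.    2.01  0.    1.13  2.18] F [-0.5  0.3  0.5] open 0.7035289571992945 0.0
[517.5 391.8] [13.9 35.5] -82.1 [294, 0, 41, 19, 492]
[393.9 369.2] [103.4  33.3] 9.0 [302, 97, 35, 103, 2098]
[0.1861, 0.0117, 0.8534, 0.0002, -0.0, -0.0012]
```

>>> servo_tool(plan=[[[0.1, 0.006, 0.2, 0, 0, 0.002], [0.186, 0.006, 0.45, 0, 0, 0.002], [0.186, 0.006, 0.7, 0, 0, 0.002], [0.186, 0.006, 0.83, 0, 0, 0.002], [0.186, 0.006, 0.853, 0, 0, 0.002], [0.186, 0.006, 0.853, 0, 0, 0.002]]])

```text
t: 24.82
position: [394.1, 367.9, 10.7]
orientation: [0.998, 0.063, 0.0, -0.0]
ft_force: [0.1, -0.4, 1.0]
opening: 0.699
grip_force: 0.0
```

>>> servo_tool(plan=[[[0, 0, 0, 0, 0, 0], [0, 0, 0, 0, 0, 0], [0, 0, 0, 0, 0, 0], [0, 0, 0, 0, 0, 0], [0, 0, 0, 0, 0, 0]]], jaw=-0.6)

```text
t: 25.45
position: [393.7, 369.3, 11.1]
orientation: [0.998, 0.064, 0.001, -0.0]
ft_force: [-0.3, -1.4, 6.9]
opening: 0.406
grip_force: 29.9
```

```bash
python3 -c "
from h import *
st();R=down(-84.3)
plan([[394,300,180],[525.6,-126.3,160],[525.6,-126.3,90]],[R]*3)"
```

```text
t 25.45 pos [393.7 369.3  11.1] y-heading -82.65 zdir [ 0.001  0.001 -1.   ] q [ 0.71  0.26  2.08 -0.    0.8   2.15] F [-0.3 -1.4  6.9] open 0.4058905495339045 29.85481560230255
[-0.0416, 0.3431, -0.8449, -0.0002, -0.0004, 0.0091]
[0.3383, 2.5413, -0.7461, -0.0002, -0.0004, 0.0091]
[0.3378, 2.5416, -0.3961, -0.0002, -0.0004, 0.0091]
```

>>> servo_tool(plan=[[[0, 0, -0.2, 0, 0, 0], [0, 0, -0.5, 0, 0, 0], [0.02, 0.1, -0.75, 0, 0, 0.009], [0.06, 0.38, -0.8, 0, 0, 0.009], [0.1, 0.67, -0.8, 0, 0, 0.009], [0.14, 0.97, -0.8, 0, 0, 0.009], [0.14, 0.97, -0.8, 0, 0, 0.009]]])

```text
t: 26.32
position: [445.9, 176.3, 169.7]
orientation: [0.999, 0.047, -0.0, 0.001]
ft_force: [0.4, 0.5, -0.8]
opening: 0.409
grip_force: 29.8
```

>>> servo_tool(plan=[[[0.03, 0.25, 0.02, 0, 0, 0], [0.08, 0.55, 0.04, 0, 0, 0], [0.12, 0.85, 0.05, 0, 0, 0], [0.14, 1, 0.05, 0, 0, 0], [0.14, 1, 0.05, 0, 0, 0]]])

```text
t: 26.95
position: [493.6, -17.1, 159.6]
orientation: [0.999, 0.048, -0.0, -0.0]
ft_force: [0.2, 0.8, -0.5]
opening: 0.406
grip_force: 29.8
```

```bash
python3 -c "
from h import *
st();R=down(-84.3)
plan([[525.6,-126.3,160],[525.6,-126.3,90],[525.6,-126.3,58]],[R]*3)"
```

```text
t 26.95 pos [493.6 -17.1 159.6] y-heading -84.45 zdir [-0.001  0.    -1.   ] q [-0.09 -0.01  2.07  0.    1.09  1.39] F [ 0.2  0.8 -0.5] open 0.4055961941436169 29.822188317775726
[0.1066, 0.559, -0.0022, -0.0001, 0.0002, -0.0008]
[0.1068, 0.5592, 0.3478, -0.0001, 0.0002, -0.0008]
[0.1069, 0.5592, 0.5078, -0.0001, 0.0002, -0.0008]
```

>>> servo_tool(plan=[[[0.05, 0.28, 0, 0, 0, 0], [0.107, 0.56, 0, 0, 0, 0], [0.107, 0.56, 0.2, 0, 0, 0], [0.107, 0.56, 0.35, 0, 0, 0], [0.107, 0.56, 0.45, 0, 0, 0], [0.107, 0.56, 0.5, 0, 0, 0], [0.107, 0.56, 0.53, 0, 0, 0], [0.107, 0.56, 0.53, 0, 0, 0]]])

```text
t: 27.95
position: [526.0, -125.2, 54.2]
orientation: [0.999, 0.05, 0.0, -0.0]
ft_force: [-0.7, -0.2, -1.8]
opening: 0.407
grip_force: 29.8
```

>>> servo_tool(plan=[[[0, 0, 0.008, 0, 0, 0], [0, 0, 0.016, 0, 0, 0], [0, 0, 0.016, 0, 0, 0]]])

```text
t: 28.32
position: [526.0, -125.9, 51.1]
orientation: [0.999, 0.05, 0.0, 0.0]
ft_force: [-0.4, 0.3, -0.2]
opening: 0.408
grip_force: 29.8
```

>>> servo_tool(plan=[[[0, 0, 0.006, 0, 0, 0], [0, 0, 0.006, 0, 0, 0]]])

```text
t: 28.58
position: [526.0, -125.9, 51.0]
orientation: [0.999, 0.05, 0.0, -0.0]
ft_force: [-3.9, 0.6, 8.0]
opening: 0.407
grip_force: 29.8
```

>>> servo_tool(plan=[[[0, 0, 0, 0, 0, 0], [0, 0, 0, 0, 0, 0], [0, 0, -0.05, 0, 0, 0], [0, 0, -0.25, 0, 0, 0], [0, 0, -0.5, 0, 0, 0], [-0.1, -0.3, -0.65, 0, 0, 0], [-0.1, -0.6, -0.65, 0, 0, 0], [-0.1, -0.8, -0.65, 0, 0, 0], [-0.1, -1, -0.65, 0, 0, 0]]], jaw=0.02)

```text
t: 29.7
position: [485.8, 72.9, 180.7]
orientation: [0.999, 0.05, 0.001, -0.0]
ft_force: [1.4, 0.4, -0.3]
opening: 0.513
grip_force: 0.0
```

>>> servo_tool(plan=[[[0, -0.3, 0, 0, 0, 0], [0, -0.6, 0, 0, 0, 0.04], [0, -0.9, 0, 0, 0, 0.09], [0, -1, 0, 0, 0, 0.09], [0, -1, 0, 0, 0, 0.09]]], jaw=0.4)

```text
t: 30.32
position: [465.9, 270.9, 179.8]
orientation: [0.996, -0.089, 0.0, 0.0]
ft_force: [0.4, 0.1, 0.0]
opening: 0.699
grip_force: 0.0
```

```bash
python3 det.py w8; python3 -c "
from h import *
plan([[500,378,180],[565,383.4,10]],[down(-101.3)]*2)"
```

```text
t 30.32 pos [465.9 270.9 179.8] y-heading -100.26 zdir [ 0.    -0.001 -1.   ] q [ 0.48  0.05  1.96 -0.    1.13  2.23] F [0.4 0.1 0. ] open 0.6990364181573491 0.0
[577.8  -2.5] [16.5 44.7] -86.7 [571, 0, 54, 30, 667]
[508.9 -31.5] [117.8  35.1] 5.9 [602, 16, 38, 137, 4794]
[571.8 382.1] [32.9 89.1] -11.0 [160, 50, 41, 99, 2797]
[0.0696, -0.5629, -0.0026, 0.0003, -0.0, 0.0052]
[0.3844, -0.6488, 0.8474, 0.0003, -0.0, 0.0052]
```

>>> servo_tool(plan=[[[0.03, -0.28, 0, 0, 0, 0.005], [0.07, -0.563, 0, 0, 0, 0.005], [0.07, -0.563, 0, 0, 0, 0.005]]])

```text
t: 30.75
position: [502.1, 379.1, 179.2]
orientation: [0.995, -0.099, 0.0, -0.0]
ft_force: [0.2, -1.2, -0.2]
opening: 0.702
grip_force: 0.0
```

```bash
python3 det.py w9; python3 -c "
from h import *
plan([[565,383.4,10]],[down(-101.3)])"
```

```text
t 30.75 pos [502.1 379.1 179.2] y-heading -101.34 zdir [ 0.  0. -1.] q [ 0.61  0.22  1.77 -0.    1.15  2.38] F [ 0.2 -1.2 -0.2] open 0.7016550469706004 0.0
[565.5 384. ] [ 33.7 102.4] -11.4 [281, 70, 36, 108, 3038]
[0.3071, -0.0939, 0.8448, 0.0005, 0.0002, -0.0005]
```

View pics/w9.png

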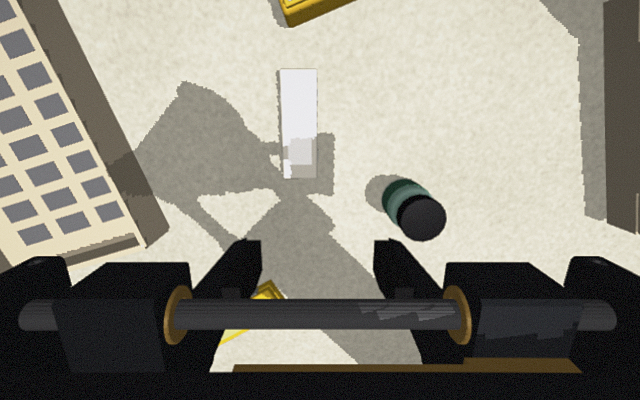

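The wrist view shows the last cassette clear at u≈299, rows 70–178. Grip it, slightly higher this time so the gripper body clears the collar at lane 3.

>>> servo_tool(plan=[[[0.15, -0.05, 0.2, 0, 0, 0], [0.308, -0.096, 0.45, 0, 0, 0], [0.308, -0.096, 0.7, 0, 0, 0], [0.308, -0.096, 0.8, 0, 0, 0], [0.308, -0.096, 0.83, 0, 0, 0], [0.308, -0.096, 0.83, 0, 0, 0]]])

```text
t: 31.55
position: [565.4, 385.1, 15.3]
orientation: [0.995, -0.099, 0.001, -0.001]
ft_force: [0.1, 1.1, -0.3]
opening: 0.701
grip_force: 0.0
```

>>> servo_tool(plan=[[[0, 0, 0, 0, 0, 0], [0, 0, 0, 0, 0, 0], [0, 0, 0, 0, 0, 0], [0, 0, 0, 0, 0, 0], [0, 0, 0, 0, 0, 0]]], jaw=-0.6)

```text
t: 32.17
position: [565.1, 385.6, 14.8]
orientation: [0.995, -0.099, 0.0, -0.0]
ft_force: [-1.3, -0.6, 6.6]
opening: 0.403
grip_force: 30.0
```

>>> servo_tool(plan=[[[0, 0, -0.2, 0, 0, 0], [0, 0, -0.5, 0, 0, 0], [0, 0.1, -0.75, 0, 0, -0.04], [0, 0.38, -0.8, 0, 0, -0.095], [0, 0.67, -0.8, 0, 0, -0.095], [0, 0.97, -0.8, 0, 0, -0.095], [0, 0.97, -0.8, 0, 0, -0.095]]])

```text
t: 33.05
position: [524.6, 191.4, 172.8]
orientation: [0.999, 0.048, -0.001, 0.001]
ft_force: [-0.1, 1.0, -1.5]
opening: 0.407
grip_force: 30.0
```

```bash
python3 -c "
from h import *
st();R=down(-84.3)
plan([[531.4,-184,170]],[R])"
```

```text
t 33.05 pos [524.6 191.4 172.8] y-heading -84.53 zdir [-0.002 -0.001 -1.   ] q [ 0.31  0.1   1.92 -0.    1.12  1.78] F [-0.1  1.  -1.5] open 0.4068819985388609 29.999317824840546
[-0.1452, 1.8718, 0.0165, 0.0004, 0.0007, -0.0013]
```

>>> servo_tool(plan=[[[-0.02, 0.25, 0, 0, 0, 0], [-0.04, 0.55, 0, 0, 0, 0], [-0.07, 0.85, 0, 0, 0, 0], [-0.08, 1, 0, 0, 0, 0], [-0.08, 1, 0, 0, 0, 0]]])

```text
t: 33.67
position: [530.6, -6.7, 173.4]
orientation: [0.999, 0.048, 0.0, -0.0]
ft_force: [-0.0, -0.2, -1.4]
opening: 0.402
grip_force: 30.0
```

>>> servo_tool(plan=[[[-0.02, 0.28, 0, 0, 0, 0], [-0.04, 0.58, 0, 0, 0, 0], [-0.065, 0.872, 0, 0, 0, 0], [-0.065, 0.872, 0.2, 0, 0, 0], [-0.065, 0.872, 0.4, 0, 0, 0], [-0.065, 0.872, 0.4, 0, 0, 0]]])

```text
t: 34.42
position: [532.0, -177.9, 89.7]
orientation: [0.999, 0.05, -0.004, -0.002]
ft_force: [-0.1, -0.2, -1.4]
opening: 0.407
grip_force: 30.0
```

```bash
python3 -c "
from h import *
st();R=down(-84.3)
p=grab_frame('wrist');save(p,'w10')
plan([[531.4,-184,60],[531.4,-184,54.5]],[R]*2)"
```

```text
t 34.42 pos [ 532.  -177.9   89.7] y-heading -84.24 zdir [-0.008  0.004 -1.   ] q [-0.37  0.19  1.98  0.    0.97  1.1 ] F [-0.1 -0.2 -1.4] open 0.4072059942777933 29.99968260526657
[-0.0143, 0.026, 0.1605, -0.0007, 0.0011, 0.0004]
[-0.0143, 0.026, 0.188, -0.0007, 0.0011, 0.0004]
```

View pics/w10.png

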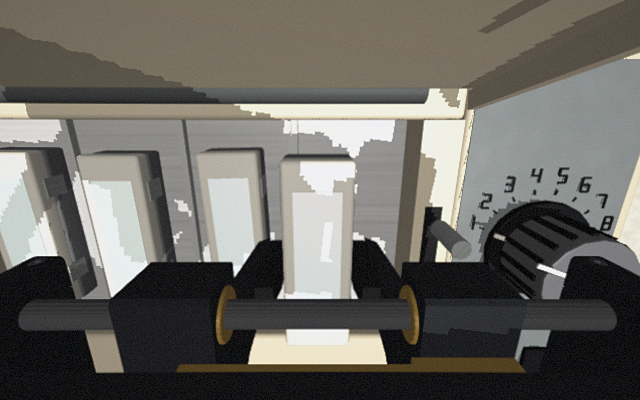

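>>> servo_tool(plan=[[[-0.01, 0.026, 0.04, 0, 0, 0], [-0.01, 0.026, 0.08, 0, 0, 0], [-0.01, 0.026, 0.11, 0, 0, 0], [-0.01, 0.026, 0.14, 0, 0, 0], [-0.01, 0.026, 0.155, 0, 0, 0], [-0.01, 0.026, 0.155, 0, 0, 0]]])

```text
t: 35.22
position: [532.8, -185.8, 62.3]
orientation: [0.999, 0.05, -0.0, -0.0]
ft_force: [-0.5, 0.4, -1.0]
opening: 0.404
grip_force: 30.0
```

>>> servo_tool(plan=[[[0, 0, 0.008, 0, 0, 0], [0, 0, 0.016, 0, 0, 0], [0, 0, 0.016, 0, 0, 0]]])

```text
t: 35.6
position: [533.0, -185.8, 59.3]
orientation: [0.999, 0.05, -0.0, -0.0]
ft_force: [0.2, -0.0, -1.1]
opening: 0.404
grip_force: 30.0
```

>>> servo_tool(plan=[[[0, 0, 0.01, 0, 0, 0], [0, 0, 0.018, 0, 0, 0], [0, 0, 0.022, 0, 0, 0], [0, 0, 0.022, 0, 0, 0]]])

```text
t: 36.1
position: [533.1, -185.9, 54.9]
orientation: [0.999, 0.05, -0.0, -0.0]
ft_force: [-0.1, 0.6, -1.7]
opening: 0.405
grip_force: 30.0
```

>>> servo_tool(plan=[[[0, 0, 0.006, 0, 0, 0], [0, 0, 0.006, 0, 0, 0]]])

```text
t: 36.35
position: [533.2, -185.9, 54.8]
orientation: [0.999, 0.05, -0.0, -0.0]
ft_force: [-3.0, 0.2, 5.4]
opening: 0.404
grip_force: 30.0
```

>>> servo_tool(plan=[[[0, 0, 0, 0, 0, 0], [0, 0, 0, 0, 0, 0], [0, 0, -0.05, 0, 0, 0], [0, 0, -0.25, 0, 0, 0], [0, 0, -0.5, 0, 0, 0], [-0.1, 0, -0.8, 0, 0, 0], [-0.2, -0.2, -1, 0, 0, 0], [-0.3, -0.4, -1, 0, 0, 0], [-0.3, -0.4, -1, 0, 0, 0]]], jaw=0.02)

```text
t: 37.48
position: [464.5, -110.6, 255.3]
orientation: [0.999, 0.051, 0.001, 0.0]
ft_force: [0.2, -0.8, -0.4]
opening: 0.508
grip_force: 0.0
```

```bash
python3 -c "
from h import *
s=st()
p=grab_frame('wrist');save(p,'w11')
"
```

```text
t 37.48 pos [ 464.5 -110.6  255.3] y-heading -84.17 zdir [ 0.002 -0.    -1.   ] q [-0.29 -0.13  1.99  0.    1.28  1.18] F [ 0.2 -0.8 -0.4] open 0.5078543329502352 0.0
```

View pics/w11.png

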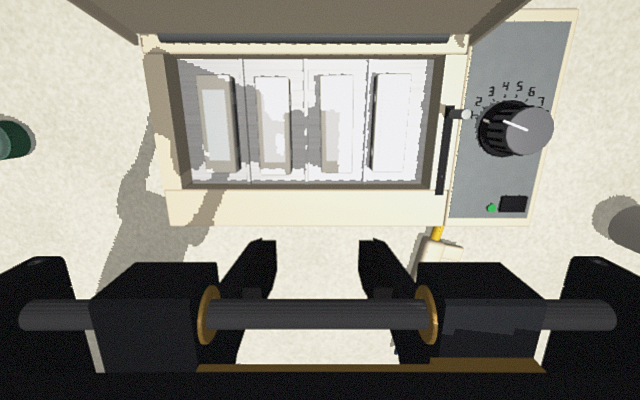

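All four cassettes lie in separate lanes, window up, with ribs at u≈242, 306 and 364. Next I close the lid from behind.

```bash
python3 -c "
from h import *
plan([[500,-105,330],[695,-78,330],[695,-78,222],[611,-86,222]],[None]*4)"
```

```text
[0.1771, -0.0152, -0.3759, 0.0, 0.0, 0.0]
[1.1608, -0.051, -0.3741, 0.0, 0.0, 0.0]
[1.1598, -0.0516, 0.1659, 0.0, 0.0, 0.0]
[0.7379, -0.0542, 0.1651, 0.0, 0.0, 0.0]
```

>>> servo_tool(plan=[[[0, -0.02, -0.25, 0, 0, 0], [0.18, -0.02, -0.42, 0, 0, 0], [0.45, -0.03, -0.42, 0, 0, 0], [0.75, -0.04, -0.42, 0, 0, 0], [1, -0.05, -0.42, 0, 0, 0], [1, -0.05, -0.42, 0, 0, 0]]], jaw=-1)

```text
t: 38.28
position: [666.3, -82.8, 334.1]
orientation: [0.999, 0.05, -0.002, -0.0]
ft_force: [-0.9, -0.1, -0.4]
opening: 0.006
grip_force: 0.0
```

>>> servo_tool(plan=[[[0.17, 0, 0, 0, 0, 0], [0.18, 0, 0.1, 0, 0, 0], [0.18, 0, 0.35, 0, 0, 0], [0.18, 0, 0.58, 0, 0, 0], [0.18, 0, 0.58, 0, 0, 0]]])

```text
t: 38.9
position: [694.2, -79.0, 215.2]
orientation: [0.999, 0.049, -0.006, -0.001]
ft_force: [0.4, 0.2, -0.4]
opening: 0.009
grip_force: 0.0
```

```bash
python3 -c "
from h import *
st()
plan([[655,-82,222],[611,-86,222]],[None]*2)"
```

```text
t 38.9 pos [694.2 -79.  215.2] y-heading -84.34 zdir [-0.012  0.001 -1.   ] q [-0.15  0.33  1.56 -0.    1.26  1.32] F [ 0.4  0.2 -0.4] open 0.008544788154546205 0.0
[-0.1967, -0.0044, -0.0318, 0.0, 0.0, 0.0]
[-0.4176, -0.0062, -0.0292, 0.0, 0.0, 0.0]
```

>>> servo_tool(plan=[[[-0.08, 0, -0.02, 0, 0, 0], [-0.15, 0, -0.03, 0, 0, 0], [-0.2, 0, -0.03, 0, 0, 0], [-0.25, 0, -0.03, 0, 0, 0], [-0.3, 0, -0.03, 0, 0, 0], [-0.35, 0, -0.03, 0, 0, 0], [-0.4, 0, -0.03, 0, 0, 0], [-0.46, 0, -0.03, 0, 0, 0], [-0.52, 0, -0.03, 0, 0, 0], [-0.52, 0, -0.03, 0, 0, 0]]])

```text
t: 40.15
position: [594.8, -89.3, 227.8]
orientation: [0.999, 0.05, -0.0, -0.0]
ft_force: [-0.0, 0.4, -0.1]
opening: 0.003
grip_force: 0.0
```

```bash
python3 -c "
from h import *
st()
p=grab_frame('side')
for n in ['lid_edge','lid_press']: print(n,[(np.round(d['xyz'],1),round(d['confidence'],2)) for d in finder.spot_point(p,n)])"
```

```text
t 40.15 pos [594.8 -89.3 227.8] y-heading -84.32 zdir [-0.  0. -1.] q [-0.19  0.13  1.78 -0.    1.23  1.28] F [-0.   0.4 -0.1] open 0.003494228675280706 0.0
lid_edge [(array([557.7, -88. , 250.7]), 0.55), (array([748.1, 215.5,  -1.4]), 0.38)]
lid_press [(array([564.6, -86.1, 231.9]), 0.84)]
```

>>> servo_tool(plan=[[[0, 0, -0.3, 0, 0, 0], [0, 0, -0.5, 0, 0, 0], [-0.2, 0, -0.5, 0, 0, 0], [-0.4, 0, -0.5, 0, 0, 0], [-0.63, 0.02, -0.5, 0, 0, 0], [-0.63, 0.02, -0.5, 0, 0, 0], [-0.63, 0.02, -0.5, 0, 0, 0], [-0.63, 0.02, -0.5, 0, 0, 0], [-0.63, 0.02, -0.5, 0, 0, 0], [-0.63, 0.02, -0.5, 0, 0, 0]]])

```text
t: 41.55
position: [471.3, -105.6, 327.5]
orientation: [0.999, 0.05, -0.0, -0.0]
ft_force: [0.1, -0.6, 0.6]
opening: -0.001
grip_force: 0.0
```

```bash
python3 -c "
from h import *
st()
p=grab_frame('side')
for n in ['lid_edge','lid_press']: print(n,[(np.round(d['xyz'],1),round(d['confidence'],2)) for d in finder.spot_point(p,n)])
H=np.array([605.6,-81.1,83]);ex=np.array([.995,.0998,0])
P=[]
for f in [.5,.38,.25,.12,.01,-.06,-.08]:
  P.append(H+156*(-np.cos(f)*ex+[0,0,np.sin(f)])+14*(np.sin(f)*ex+[0,0,np.cos(f)]))
print(np.round(P,1));plan(P,[None]*7)"
```

```text
t 41.55 pos [ 471.3 -105.6  327.5] y-heading -84.28 zdir [-0.001  0.    -1.   ] q [-0.27 -0.15  1.88 -0.    1.41  1.2 ] F [ 0.1 -0.6  0.6] open -0.000649505542151954 0.0
lid_edge [(array([447.9, -98.7, 154.8]), 0.92)]
lid_press [(array([468.8, -96.4, 151.9]), 0.91)]
[[476.1 -94.1 170.1]
 [466.6 -95.  153.9]
 [458.7 -95.8 135.2]
 [453.2 -96.4 115.6]
 [450.5 -96.7  98.6]
 [449.8 -96.7  87.6]
 [449.8 -96.7  84.5]]
[0.0313, -0.0548, 0.7877, 0.0, 0.0, 0.0]
[-0.0161, -0.0548, 0.8688, 0.0, 0.0, 0.0]
[-0.0561, -0.0547, 0.9624, 0.0, 0.0, 0.0]
[-0.0836, -0.0547, 1.0603, 0.0, 0.0, 0.0]
[-0.0968, -0.0547, 1.1454, 0.0, 0.0, 0.0]
[-0.1003, -0.0547, 1.2001, 0.0, 0.0, 0.0]
[-0.1006, -0.0547, 1.2157, 0.0, 0.0, 0.0]
```

>>> servo_tool(plan=[[[0, -0.03, 0.25, 0, 0, 0], [-0.01, -0.055, 0.5, 0, 0, 0], [-0.016, -0.055, 0.7, 0, 0, 0], [-0.016, -0.055, 0.82, 0, 0, 0], [-0.016, -0.055, 0.82, 0, 0, 0]]])

```text
t: 42.32
position: [464.8, -94.5, 161.7]
orientation: [0.999, 0.05, -0.002, -0.001]
ft_force: [-0.3, -1.0, 0.2]
opening: 0.005
grip_force: 0.0
```

```bash
python3 -c "
from h import *
st()
plan([[466.6,-95,154],[458.7,-95.8,135.2],[453.2,-96.4,115.6],[450.5,-96.7,98.6],[449.8,-96.7,88]],[None]*5)"
```

```text
t 42.33 pos [464.8 -94.5 161.7] y-heading -84.3 zdir [-0.005  0.001 -1.   ] q [-0.25 -0.05  2.1   0.    1.1   1.22] F [-0.3 -1.   0.2] open 0.004579654297918634 0.0
[0.009, 0.0032, 0.0384, 0.0, 0.0, 0.0]
[-0.0303, 0.0034, 0.1325, 0.0, 0.0, 0.0]
[-0.0575, 0.0038, 0.2307, 0.0, 0.0, 0.0]
[-0.0707, 0.0041, 0.3157, 0.0, 0.0, 0.0]
[-0.074, 0.0039, 0.3687, 0.0, 0.0, 0.0]
```

>>> servo_tool(plan=[[[0.009, 0, 0.038, 0, 0, 0], [-0.01, 0, 0.085, 0, 0, 0], [-0.03, 0, 0.133, 0, 0, 0], [-0.045, 0, 0.18, 0, 0, 0], [-0.058, 0, 0.23, 0, 0, 0], [-0.066, 0, 0.275, 0, 0, 0], [-0.071, 0, 0.316, 0, 0, 0], [-0.073, 0, 0.34, 0, 0, 0], [-0.074, 0, 0.355, 0, 0, 0], [-0.074, 0, 0.365, 0, 0, 0], [-0.074, 0, 0.365, 0, 0, 0]]])

```text
t: 43.7
position: [451.2, -96.4, 90.5]
orientation: [0.999, 0.05, -0.001, -0.0]
ft_force: [-0.5, -1.3, 2.9]
opening: 0.007
grip_force: 1.2
```

>>> servo_tool(plan=[[[0, 0, 0.012, 0, 0, 0], [0, 0, 0.02, 0, 0, 0], [0, 0, 0.022, 0, 0, 0], [0, 0, 0.022, 0, 0, 0]]])

```text
t: 44.2
position: [451.4, -96.5, 88.1]
orientation: [0.999, 0.05, -0.001, -0.0]
ft_force: [-7.7, 1.0, 17.9]
opening: 0.005
grip_force: 9.0
```

Same stop force as before. Release straight up, then head to the collar.

>>> servo_tool(plan=[[[0, 0, -0.03, 0, 0, 0], [0, 0, -0.15, 0, 0, 0], [0, 0, -0.4, 0, 0, 0], [0, 0, -0.7, 0, 0, 0], [0, 0.2, -0.85, 0, 0, 0], [0, 0.5, -0.85, 0, 0, 0], [0, 0.5, -0.85, 0, 0, 0], [0, 0.5, -0.85, 0, 0, 0]]])

```text
t: 45.2
position: [461.3, -195.6, 255.5]
orientation: [0.999, 0.049, -0.001, -0.001]
ft_force: [0.5, 0.1, -0.4]
opening: 0.008
grip_force: 0.0
```

```bash
python3 -c "
from h import *
s=st()
p=grab_frame('wrist');save(p,'w12')
for n in ['dial_grip','lid_press']: print(n,[(np.round(d['xyz'],1),round(d['confidence'],2)) for d in finder.spot_point(p,n)])
p=grab_frame('side')
for n in ['lid_edge','lid_press','dial_grip']: print(n,[(np.round(d['xyz'],1),round(d['confidence'],2)) for d in finder.spot_point(p,n)])
plan([[490,-305,250]],[None])"
```

```text
t 45.2 pos [ 461.3 -195.6  255.5] y-heading -84.36 zdir [-0.001  0.002 -1.   ] q [-0.45 -0.08  1.95  0.    1.28  1.02] F [ 0.5  0.1 -0.4] open 0.007922708018431623 0.0
dial_grip [(array([ 545.6, -305. ,   91.2]), 0.88)]
lid_press [(array([452.9, -97.3,  97.2]), 0.92), (array([ 426.2, -569.6,   -4.5]), 0.57)]
lid_edge []
lid_press [(array([448.9, -98.7, 101.2]), 0.9)]
dial_grip [(array([ 536.8, -307. ,   99. ]), 0.76), (array([608.8, -83.3,  84. ]), 0.61)]
[0.0853, 0.5607, 0.0312, 0.0, 0.0, 0.0]
```

>>> servo_tool(plan=[[[0.06, 0.28, 0.02, 0, 0, 0], [0.085, 0.56, 0.03, 0, 0, 0], [0.085, 0.56, 0.03, 0, 0, 0]]], jaw=0.6)

```text
t: 45.92
position: [490.1, -308.2, 249.8]
orientation: [0.999, 0.048, -0.0, 0.0]
ft_force: [-0.2, 0.6, -0.1]
opening: 0.323
grip_force: 0.0
```

```bash
cat > dial.py <<'E'
from h import *
np.set_printoptions(precision=1,suppress=True)
s=st();p=grab_frame('wrist')
print([(np.round(d['xyz'],1),round(d['confidence'],2)) for d in finder.spot_point(p,'dial_grip')])
# rectify plane z=113 and z=79 around dial, 4 px/mm, up=oven +x, left=oven +y
R,t=cam(p,s);K=np.array([[p['fx'],0,p['cx']],[0,p['fy'],p['cy']],[0,0,1.]])
ex=np.array([.995,.0998,0]);ey=np.array([-.0998,.995,0]);ims=[]
for z,h in [(113,30),(79,55)]:
    g=np.linspace(h,-h,400);A,B=np.meshgrid(g,g,indexing='ij')
    X=np.array([541.,-304.5,z])+A[...,None]*ex+B[...,None]*ey
    uv,_=cv2.projectPoints(X.reshape(-1,3),cv2.Rodrigues(R)[0],t,K,np.array(p['distortion']))
    uv=uv.reshape(400,400,2).astype(np.float32)
    im=cv2.remap(p['frame'],uv[...,0],uv[...,1],cv2.INTER_LINEAR);ims.append(im)
    if z==113:
        m=(im.min(2)>200)&(A**2+B**2<28**2); a,b=A[m],B[m]
        if len(a):
            c=np.c_[a,b]; w=np.linalg.svd(c-c.mean(0),full_matrices=False)[2][0]
            print('white n',len(a),'centroid (fwd,left)',c.mean(0),'dir',w,'ends',(c-c.mean(0))@w.T.__array__().min() if 0 else '', 'angle cw from fwd deg',np.degrees(np.arctan2(-w[1],w[0])))
            print('range along',((c-c.mean(0))@w).min(),((c-c.mean(0))@w).max())
cv2.imwrite('pics/dial.png',np.hstack(ims)[:,:,::-1])
E
python3 dial.py
```

```text
t 45.92 pos [ 490.1 -308.2  249.8] y-heading -84.45 zdir [-0. -0. -1.] q [-0.6  0.1  1.8 -0.   1.3  0.9] F [-0.2  0.6 -0.1] open 0.32253282990031623 0.0
[(array([ 542.5, -306.8,   93.4]), 0.88)]
```

View pics/dial.png

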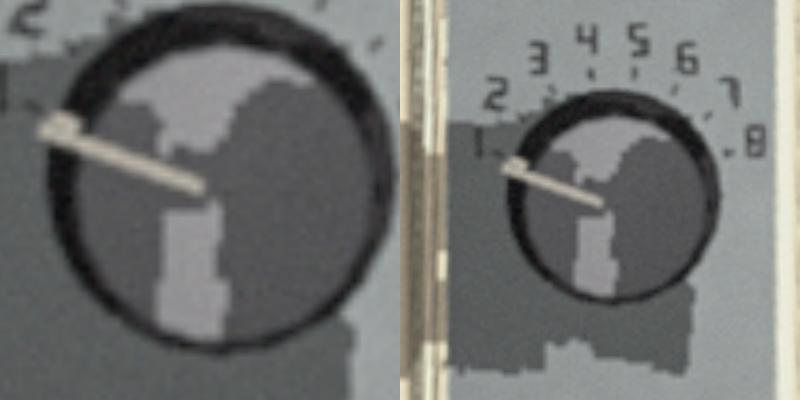

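The dial view shows the white line at "1", and the collar centre is about (542,-307.5). I'll pre-rotate the wrist and then turn clockwise 100°.

```bash
python3 -c "
from h import *
s=st()
p=grab_frame('side');print('bottle',[np.round(d['xyz'],1) for d in finder.spot_point(p,'wash_bottle')],ray(p,[(363,113)],0))
plan([[542,-307.5,160],[542,-307.5,84]],[down(-30)]*2)"
```

```text
t 46.02 pos [ 489.6 -305.4  249.9] y-heading -84.34 zdir [-0.001  0.001 -1.   ] q [-0.6   0.07  1.8   0.    1.27  0.87] F [-1.1  0.1  0.3] open 0.410801105617136 0.0
bottle [array([ 4.293e+02, -5.713e+02, -4.000e-01])] [[ 424.44490662 -570.25632129    0.        ]]
[0.2593, 0.0414, 0.4514, -0.0002, -0.0, -0.3014]
[0.2594, 0.0417, 0.8314, -0.0002, -0.0, -0.3014]
```

>>> servo_tool(plan=[[[0.1, 0.02, 0.1, 0, 0, -0.055], [0.2, 0.04, 0.2, 0, 0, -0.11], [0.259, 0.042, 0.3, 0, 0, -0.165], [0.259, 0.042, 0.4, 0, 0, -0.22], [0.259, 0.042, 0.45, 0, 0, -0.275], [0.259, 0.042, 0.45, 0, 0, -0.301], [0.259, 0.042, 0.45, 0, 0, -0.301]]])

```text
t: 47.0
position: [542.2, -307.5, 160.7]
orientation: [0.866, 0.499, 0.0, -0.0]
ft_force: [0.1, -0.4, 0.1]
opening: 0.801
grip_force: 0.0
```

```bash
python3 -c "
from h import *
s=st()
plan([[542,-307.5,84]],[down(-30)])"
```

```text
t 47.0 pos [ 542.2 -307.5  160.7] y-heading -30.08 zdir [ 0.  0. -1.] q [-0.56  0.23  1.8   0.    1.12 -0.03] F [ 0.1 -0.4  0.1] open 0.8006154136901498 0.0
[-0.0004, -0.0007, 0.3834, 0.0, -0.0001, -0.0005]
```

>>> servo_tool(plan=[[[0, 0, 0.15, 0, 0, 0], [0, 0, 0.28, 0, 0, 0], [0, 0, 0.36, 0, 0, 0], [0, 0, 0.375, 0, 0, 0], [0, 0, 0.375, 0, 0, 0]]])

```text
t: 47.62
position: [542.6, -309.1, 86.1]
orientation: [0.867, 0.499, 0.0, 0.0]
ft_force: [-0.0, -1.0, -0.7]
opening: 0.802
grip_force: 0.0
```

>>> servo_tool(plan=[[[0, 0, 0, 0, 0, 0], [0, 0, 0, 0, 0, 0], [0, 0, 0, 0, 0, 0], [0, 0, 0, 0, 0, 0], [0, 0, 0, 0, 0, 0]]], jaw=-0.5, force=25)

```text
t: 48.25
position: [541.8, -308.8, 86.1]
orientation: [0.867, 0.499, -0.0, -0.0]
ft_force: [-2.5, 1.7, 5.8]
opening: 0.516
grip_force: 25.0
```

>>> servo_tool(plan=[[[0, 0, 0, 0, 0, 0.05], [0, 0, 0, 0, 0, 0.1], [0, 0, 0, 0, 0, 0.15], [0, 0, 0, 0, 0, 0.2], [0, 0, 0, 0, 0, 0.25], [0, 0, 0, 0, 0, 0.3], [0, 0, 0, 0, 0, 0.35], [0, 0, 0, 0, 0, 0.4], [0, 0, 0, 0, 0, 0.45], [0, 0, 0, 0, 0, 0.5], [0, 0, 0, 0, 0, 0.556], [0, 0, 0, 0, 0, 0.556]]])

```text
t: 49.75
position: [541.5, -306.8, 86.0]
orientation: [0.939, -0.344, -0.002, -0.001]
ft_force: [-3.4, 7.8, 8.0]
opening: 0.518
grip_force: 25.0
```

```bash
python3 -c "
from h import *
s=st()"
```

```text
t 49.75 pos [ 541.5 -306.8   86. ] y-heading -130.3 zdir [-0.002  0.004 -1.   ] q [-0.56  0.3   1.86  0.    0.99  1.72] F [-3.4  7.8  8. ] open 0.518492608462279 24.9960511084646
```

Turned 100°. Release, lift, back off and check by measurement.

>>> servo_tool(plan=[[[0, 0, 0, 0, 0, 0], [0, 0, 0, 0, 0, 0], [0, 0, 0, 0, 0, 0], [0, 0, -0.2, 0, 0, 0], [0, 0, -0.5, 0, 0, 0], [0, 0, -0.8, 0, 0, 0], [-0.2, 0.1, -0.9, 0, 0, -0.05], [-0.3, 0.2, -0.9, 0, 0, -0.1], [-0.3, 0.2, -0.9, 0, 0, -0.15], [-0.3, 0.2, -0.9, 0, 0, -0.2], [-0.3, 0.2, -0.9, 0, 0, -0.25], [-0.3, 0.2, -0.9, 0, 0, -0.25]]], jaw=0.3)

```text
t: 51.25
position: [470.4, -301.0, 265.3]
orientation: [0.999, 0.041, 0.0, 0.0]
ft_force: [-0.2, -0.8, 0.2]
opening: 0.651
grip_force: 0.0
```

```bash
sed -i 's/541.,-304.5,z/542.,-307.7,z/; s/im.min(2)>200)&(A/im.astype(float)[...,0]-im[...,2]>13)\&(im.min(2)>120)\&(A/; s/28\*\*2/20**2/' dial.py; python3 dial.py; python3 -c "
from h import *
p=grab_frame('side');save(p,'s3')
for n in ['lid_edge','lid_press','serum_vial','cassette0_mid']: print(n,[(np.round(d['xyz'],1),round(d['confidence'],2)) for d in finder.spot_point(p,n)])"
```

```text
t 51.25 pos [ 470.4 -301.   265.3] y-heading -85.31 zdir [ 0. -0. -1.] q [-0.6  0.   1.8 -0.   1.3  0.9] F [-0.2 -0.8  0.2] open 0.6506003752923659 0.0
[(array([ 543.7, -303.7,   92.2]), 0.91)]
lid_edge [(array([432.1, -97.7,  94.8]), 0.7), (array([798. , -83.5,   0.9]), 0.57)]
lid_press [(array([448.7, -99.1,  98.7]), 0.82)]
serum_vial [(array([461.9, 288.3,  -1.8]), 0.9), (array([7.222e+02, 3.400e+02, 1.000e-01]), 0.64)]
cassette0_mid [(array([462.5, 288.5,   1.5]), 0.22)]
```

```bash
python3 - <<'E'
import cv2,numpy as np
im=cv2.imread('pics/dial.png')[:,:400].astype(int);g=np.linspace(30,-30,400);A,B=np.meshgrid(g,g,indexing='ij')
for f in (lambda:im.min(2),lambda:im[...,2]-im[...,0]):
    v=f();ins=A**2+B**2<19**2;print(np.percentile(v[ins],[5,50,90,98,99.8]))
v=im.min(2)
for thr in (150,165,180):
    m=(v>thr)&(A**2+B**2<25**2)
    if m.sum()>30:
        c=np.c_[A[m],B[m]];w=np.linalg.svd(c-c.mean(0),full_matrices=False)[2][0]; d=(c-c.mean(0))
        print(thr,m.sum(),c.mean(0),'cw deg',np.degrees(np.arctan2(-w[1],w[0])),'len/wid',np.ptp(d@w),(d@[-w[1],w[0]]).std())
pol=cv2.warpPolar(v.astype(np.float32),(130,72),(199.5,199.5),130,cv2.WARP_POLAR_LINEAR)
for k in range(72):
    a=k*5+90; a=(a+180)%360-180   # opencv angle cw from image right -> cw from up
    print(a,int(pol[k,20:110].mean()),end=' | ')
E
```

```text
[ 82. 141. 153. 213. 233.]
[-3. -1.  0.  1.  3.]
150 11462 [  7.62677064 -10.73443074] cw deg -59.214382147452696 len/wid 33.85581467384285 5.518504369140608
165 3124 [12.04543048 -7.58455036] cw deg -151.60835644286783 len/wid 21.83447991018783 0.9809227850237912
180 2554 [12.31593078 -7.69625709] cw deg -151.5299844109513 len/wid 21.425297828996563 0.821769277681132
90 140 | 95 112 | 100 87 | 105 84 | 110 84 | 115 83 | 120 84 | 125 84 | 130 84 | 135 84 | 140 84 | 145 83 | 150 84 | 155 83 | 160 84 | 165 84 | 170 85 | 175 85 | -180 84 | -175 84 | -170 85 | -165 85 | -160 85 | -155 85 | -150 85 | -145 85 | -140 85 | -135 85 | -130 86 | -125 85 | -120 85 | -115 84 | -110 88 | -105 106 | -100 129 | -95 134 | -90 138 | -85 140 | -80 142 | -75 143 | -70 144 | -65 145 | -60 146 | -55 146 | -50 147 | -45 147 | -40 148 | -35 147 | -30 148 | -25 147 | -20 148 | -15 148 | -10 147 | -5 147 | 0 147 | 5 147 | 10 147 | 15 145 | 20 147 | 25 171 | 30 216 | 35 218 | 40 188 | 45 168 | 50 159 | 55 154 | 60 152 | 65 151 | 70 152 | 75 153 | 80 152 | 85 148 |
```

```bash
python3 -c "
from plant import env
print(env.sign_off())"
```

```text
the job is handed in; nothing more can be done
None
```

The job is handed in: all four cassettes lie flat, window up, one to a lane; the lid is pressed shut and reads at its latched height; the collar line measures at 6; nothing else was deliberately touched.

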